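Load a dead-weight tester and open its gauge valve to the setting

TASK

Get the dead-weight tester ready for a gauge check: first shut the vent valve (the one with the one-sided lever) and take the grey dust cap off the post, standing it open end down on the rubber mat; then thread every ring weight on the bench down the post, hub up, the widest at the bottom and ever narrower upwards, each fully home. Only when all the weights are on, turn the T-handle of the gauge valve open until it lines up with the setting tab of its dial. The vent stays shut, and the other things on the bench stay where they are.

Things in the scene. Friction and masses are not known exactly. Their poses are not given: they have to be found in the camera images.
- weight_104: bare steel ring weight, widest of the five sizes (pose is None when it is absent): a flange 104 mm across and 8 mm thick with a raised hub on top, 40 mm across and 12 mm high (20 mm high in all), and a 25 mm hole right through; stands hub up; origin at the centre of its underside, z up. Grip it by the hub
- weight_92: bare steel ring weight, second widest of the five sizes (pose is None when it is absent): a flange 92 mm across and 8 mm thick with a raised hub on top, 40 mm across and 12 mm high (20 mm high in all), and a 25 mm hole right through; stands hub up; origin at the centre of its underside, z up. Grip it by the hub
- weight_80: bare steel ring weight, middle of the five sizes (pose is None when it is absent): a flange 80 mm across and 8 mm thick with a raised hub on top, 40 mm across and 12 mm high (20 mm high in all), and a 25 mm hole right through; stands hub up; origin at the centre of its underside, z up. Grip it by the hub
- weight_68: bare steel ring weight, second narrowest of the five sizes (pose is None when it is absent): a flange 68 mm across and 8 mm thick with a raised hub on top, 40 mm across and 12 mm high (20 mm high in all), and a 25 mm hole right through; stands hub up; origin at the centre of its underside, z up. Grip it by the hub
- weight_58: bare steel ring weight, narrowest of the five sizes (pose is None when it is absent): a flange 58 mm across and 8 mm thick with a raised hub on top, 40 mm across and 12 mm high (20 mm high in all), and a 25 mm hole right through; stands hub up; origin at the centre of its underside, z up. Grip it by the hub
- cap: grey plastic dust cap: an upside-down cup 50 mm across and 80 mm high, closed on top, open below, wall 4 mm; at the start it stands on the tester's pan over the post; origin at the centre of its open lower rim, z up
- tester: dead-weight tester, fixed: grey base block 150 x 170 mm, 40 mm high, with a steel pan 112 mm across on it and a post in the middle, a gauge lying face up behind it (+x side, 62 mm high), and a copper pipe along its y axis to a valve on either side; origin under the post at bench level, z up
- post_foot (a point): foot of the tester's post, on the upper face of the pan (50 mm above the bench); the post is 20 mm across and rises 72 mm from here, its last 10 mm tapered; z up
- mat: black rubber mat, fixed flat on the bench, 110 x 110 x 4 mm; origin at the centre of its underside
- vent_base: vent valve body, fixed, 56 mm square, 50 mm high: the valve with the one-sided lever; origin on the stem axis at bench level; its y axis lies along the pipe, its x axis across it
- vent_lever (a point): point to grip on the vent valve's lever, 60 mm from the stem axis and 71 mm above the bench, in the middle of the bar's height; the lever is a steel bar 14 mm wide, 18 mm high, reaching 88 mm from the stem; x points along the lever, away from the stem
- vent_valve (a joint): angle of the vent lever in rad about the upright stem, anticlockwise from above: 0 = shut (lever across the pipe, along +x of vent_base), 1.57 = open (along the pipe)
- gauge_base: gauge valve body, fixed, like the vent valve's: the valve with the two-sided T-handle and the setting dial; origin on the stem axis at bench level, y along the pipe
- t_handle (a point): centre of the gauge valve's T-handle, on the stem axis, 79 mm above the bench: a steel bar 90 mm long, 14 mm wide, 18 mm high; x points along the bar
- gauge_valve (a joint): angle of the T-handle in rad about the upright stem, anticlockwise from above: 0 = shut (bar across the pipe, along x of gauge_base), 1.57 = fully open (along the pipe)
- setting_tab: fixed setting dial under the T-handle: a thin disc 100 mm across with one dark tab that sticks out from its rim to 79 mm from the stem, about 45 mm above the bench; origin on the stem axis; x points along the tab. The T-handle is at the setting when its +x end points along the tab
- spanner: open-ended spanner, 160 mm, bystander
- oil_bottle: white bottle 60 x 150 mm, bystander
- grease_tin: steel tin 72 x 70 mm, bystander
- fuse_box: small cardboard box, bystander
- screwdriver: screwdriver 190 mm, bystander
- wood_offcut: wooden block 100 x 70 x 35 mm, bystander
Mind the look-alikes: they are no part of the job. What is shaped like the vent_base but pink or red is not meant.

How it is judged:
On the way, in this order (a step that is already met when the one before it is completed fails the run):
1. the vent valve is shut (value of joint vent_valve below 0.09 rad), for 0.2 s.
2. all the weights present are fully home on the post, widest lowest (horizontal distance between each of weight_104, weight_92, weight_80, weight_68, weight_58 and post_foot below 0.006 m and angle between each of weight_104, weight_92, weight_80, weight_68, weight_58's own z axis and vertical below 0.08 rad and z of weight_104 in the frame of post_foot below 0.005 m and linear speed of each of weight_104, weight_92, weight_80, weight_68, weight_58 below 0.02 m/s and z of weight_92 in the frame of post_foot below 0.025 m and z of each of weight_92, weight_80, weight_68, weight_58 in the frame of weight_104 above 0.015 m and z of weight_80 in the frame of post_foot below 0.045 m and z of each of weight_80, weight_68, weight_58 in the frame of weight_92 above 0.015 m and z of each of weight_68, weight_58 in the frame of post_foot below 0.065 m and z of each of weight_68, weight_58 in the frame of weight_80 above 0.015 m and z of weight_58 in the frame of weight_68 above 0.015 m), for 0.2 s.
3. the gauge valve's T-handle is turned to line up with the setting tab (angle between the x axis of t_handle and the x axis of setting_tab, either way round below 0.09 rad), for 0.2 s.
At the end, for the whole second after the job is handed in: Vent lever within 0.09 rad of shut; T-handle within 0.09 rad of the tab; all weights home on the post (6 mm off axis, level to 0.08 rad, at most 5 mm high), wider below narrower; cap upright, open end down, within 35 mm of the mat's centre each way; all at rest (all of step 2 and value of joint vent_valve below 0.09 rad and angle between the x axis of t_handle and the x axis of setting_tab, either way round below 0.09 rad and x of cap in the frame of mat between -0.035 and 0.035 m and y of cap in the frame of mat between -0.035 and 0.035 m and z of cap in the frame of mat below 0.008 m and angle between cap's own z axis and vertical below 0.1 rad and linear speed of cap below 0.02 m/s); the robot touches nothing.
It fails at once if a bystander is shifted more than 60 mm (distance of any of spanner, oil_bottle, grease_tin, fuse_box, screwdriver, wood_offcut from where it was at the start of the episode above 0.06 m).
It fails at once if the oil bottle or the grease tin is knocked over (angle between any of oil_bottle, grease_tin's own z axis and vertical above 0.7 rad).
Of weight_104, weight_92, weight_80, weight_68, weight_58 only 3 to 4 are there at a start; the rules pass over those that are not, and their reading is None.
At some moment in a run one of weight_104, weight_92, weight_80, weight_68, weight_58 may be knocked a few centimetres aside while the robot is not near it.
It also fails if it takes over 192 s, if anything falls off the work surface, if the arm or the gripper's body presses on something with over 40 N, if the wrist force passes 120 N, or if a joint passes its speed limit or range.

ROBOT

A 7-joint arm with a two-finger parallel gripper is mounted at the origin on the work surface. World frame = base frame: x ahead of the robot, y to its left, z up, the work surface at z = 0. Lengths are in m, angles in rad, forces in N, time in s.
With the tool pointing down it reaches from about 0.425 to 0.875 m from the base axis. Payload 4.7 kg.
Tool frame: the origin (TCP) lies midway between the tips of the shut fingers; the grasp point (between the pads) lies 19 mm behind it; x points along the fingers, z is the direction in which the jaws open and shut, and the axes are right-handed (so a half turn about x gives the same grasp; the last joint's range is limited). The gripper opens to 87 mm and grips with 3 to 60 N. Pads are 19 mm wide; open, the fingers measure 117 mm over their backs; the gripper's body (75 mm by 190 mm) begins 51 mm behind the grasp point.
Start: joints at [1.343, 0.321, -0.07, 1.45, 0.023, 1.371, -0.057], TCP at [0.156, -0.631, 0.223] pointing down, gripper open.
Joint ranges: [-2.86, 2.86], [-0.3, 2.09], [-1.38, 1.24], [0.06, 2.45], [-1.56, 4.7], [0.09, 2.05], [-2.69, 2.69]. Speed limits (rad/s): [2.57, 2.57, 3.14, 3.14, 3.14, 3.14, 3.14].

INTERFACE

Orientations are given as a rotation vector (axis times angle).
In Python, from bench import ctrl gives the robot as it stands.
- The arm moves only by the shell command python3 -m pendant 'ROWS' [OPENING] [FORCE]. ROWS is JSON, a list of rows, each an object with "travel": the shift along the tool's x, y, z in m, a list of three; "twist": the turn about the tool's x in rad. In form: [{"travel": [x, y, z], "twist": twist}, ...]. A call has 1 to 10 rows; each row is the pose to reach, as a shift and turn from the pose measured when the call began, along the tool's axes at that moment; what a row does not reach only later rows make up. A row lasts 1/8 s, in which the tool goes at most 62.5 mm and 10.7 degrees, less where a joint would pass 70% of its speed; a pose out of reach is approached as far as the arm can. A call with a gripper value outside its range is refused whole. OPENING is the opening, from -1 (shut) to 1 (fully open), so that 0 is half open, set as the call begins (- or left out, the last holds). The fingers move at their own pace and stop on an object; FORCE is the grip in N (left out, the last holds). Time passes only in rows, so rows that repeat a pose let the fingers close. It gives the time, the measured TCP pose, the force and the opening at its end, in the units of the state.
- ctrl.get_state(): the state, without advancing time (a new reading comes with each control period).
- ctrl.get_image(name): name is "scene" or "top"; returns the picture (420x560x3 uint8, red, green, blue); there is no depth.
- ctrl.camera_model(name): a dict with "K" (3x3 intrinsics, pixels), "rvec" (rotation vector, rad) and "tvec" (3), from world to camera coordinates, as OpenCV has them. Camera axes: x right, y down, z forward; pixel columns grow to the right and rows downward; lengths in m; the calibration is good to about 2 mm. A picture is of the moment at which its call begins. camera_model takes no time and is no camera call.
- ctrl.close_job(): hands the job in, once; it reports no verdict.
The state is a dict: "time": time; "joint_positions": joint angles; "qd": joint speeds; "joint_torque": joint torques, N m; "position": TCP position; "tool_rot": TCP orientation; "ft_force": force on the tool from outside, world axes, zero at the start; "torque": the same for the moment, N m; "grip_width": opening from 0.0 (shut) to 1.0 (fully open).
Only numpy, scipy, OpenCV 4.12 (cv2) and the standard library are available. Lean on these libraries where they do the work, as an engineer would, in place of code of your own. Each camera call takes 0.05 s, during which the arm holds its last target.

## Working session

There is one attempt and no reset: what is moved stays moved. The work goes in short steps, Python scripts to look and compute and a shell command to move; the robot and the scene stay as the last step left them, time stands still between calls to the robot, and variables do not carry over. Pictures are saved under pics/ and viewed, and the job is handed in when it is done.

```bash
ls; mkdir -p pics
python3 - <<'E'
from bench import ctrl
import cv2, numpy as np
print(ctrl.get_state())
for n in ("scene","top"):
    im=ctrl.get_image(n); cv2.imwrite(f"pics/{n}0.png",cv2.cvtColor(im,cv2.COLOR_RGB2BGR)); print(n,ctrl.camera_model(n))
E
```

```text
pics
{'time': 0.0, 'joint_positions': array([ 1.34307282,  0.32183922, -0.07007786,  1.45166792,  0.02260946,
        1.37080822, -0.05689955]), 'qd': array([-0.00026306, -0.00144834, -0.00068028, -0.00210672, -0.00076016,
        0.00012648, -0.00212516]), 'joint_torque': array([-9.18877267e-04, -4.91292500e+01, -4.04302133e-01, -3.12533355e+01,
       -6.39675278e-02,  4.34120209e-02,  1.57358295e-04]), 'position': array([ 0.15546835, -0.63056114,  0.22145449]), 'tool_rot': array([ 1.03037416,  1.31558003, -1.02852911]), 'ft_force': array([ 0.33889337, -0.4546425 ,  0.96557435]), 'torque': array([-0.01200689, -0.01463982,  0.02896941]), 'grip_width': 0.9938762219583178}
scene {'K': array([[431.70808454,   0.        , 285.54152856],
       [  0.        , 431.70808454, 210.24946457],
       [  0.        ,   0.        ,   1.        ]]), 'rvec': array([ 1.52442175,  1.89483123, -0.91024286]), 'tvec': array([ 0.09040079, -0.25332343,  1.53719323])}
top {'K': array([[540.9004202 ,   0.        , 285.798605  ],
       [  0.        , 540.9004202 , 206.83710249],
       [  0.        ,   0.        ,   1.        ]]), 'rvec': array([ 2.1634293 , -2.14387332,  0.14200583]), 'tvec': array([0.02735098, 0.48987919, 1.49496654])}
```

View pics/scene0.png

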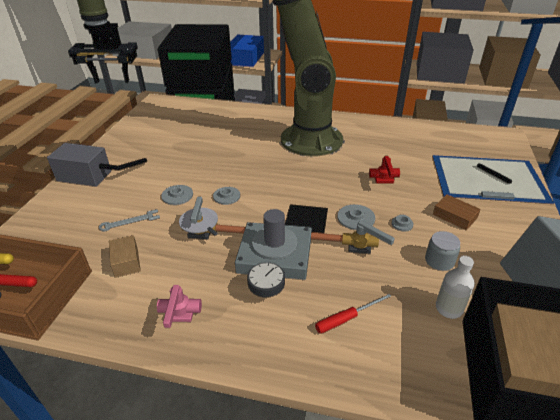

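View pics/top0.png

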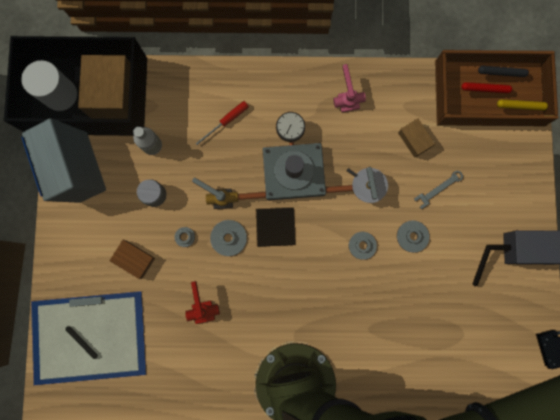

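```bash
cat > h.py <<'E'
import numpy as np, cv2
from bench import ctrl
from scipy.spatial.transform import Rotation as R
def cam(n):
    m=ctrl.camera_model(n); return m["K"],cv2.Rodrigues(m["rvec"])[0],np.array(m["tvec"])
def ray(n,uv):
    K,Rm,t=cam(n); uv=np.atleast_2d(uv).astype(float)
    d=np.c_[uv,np.ones(len(uv))]@np.linalg.inv(K).T@Rm
    return -Rm.T@t,d
def plane(n,uv,z):
    o,d=ray(n,uv); return o+d*((z-o[2])/d[:,2])[:,None]
def proj(n,P):
    K,Rm,t=cam(n); return cv2.projectPoints(np.atleast_2d(P).astype(float),cv2.Rodrigues(Rm)[0],t,K,None)[0][:,0]
def grab(n,name):
    im=cv2.cvtColor(ctrl.get_image(n),cv2.COLOR_RGB2BGR); cv2.imwrite(f"pics/{name}.png",im); return im
def crop(im,x0,y0,w,h,s,name):
    cv2.imwrite(f"pics/{name}.png",cv2.resize(im[y0:y0+h,x0:x0+w],None,fx=s,fy=s,interpolation=cv2.INTER_CUBIC))
E
python3 - <<'E'
from h import *
t=cv2.imread("pics/top0.png")
crop(t,165,110,160,150,5,"c1"); crop(t,320,140,160,120,5,"c2")
s=cv2.imread("pics/scene0.png")
crop(s,150,170,150,110,5,"c3"); crop(s,270,170,150,110,5,"c4")
E
python3 - <<'E'
from h import *
s=ctrl.get_state(); print(R.from_rotvec(s["tool_rot"]).as_matrix().round(3))
E
```

```text
[[-0.     0.971  0.239]
 [ 0.002  0.239 -0.971]
 [-1.    -0.    -0.002]]
```

View pics/c1.png

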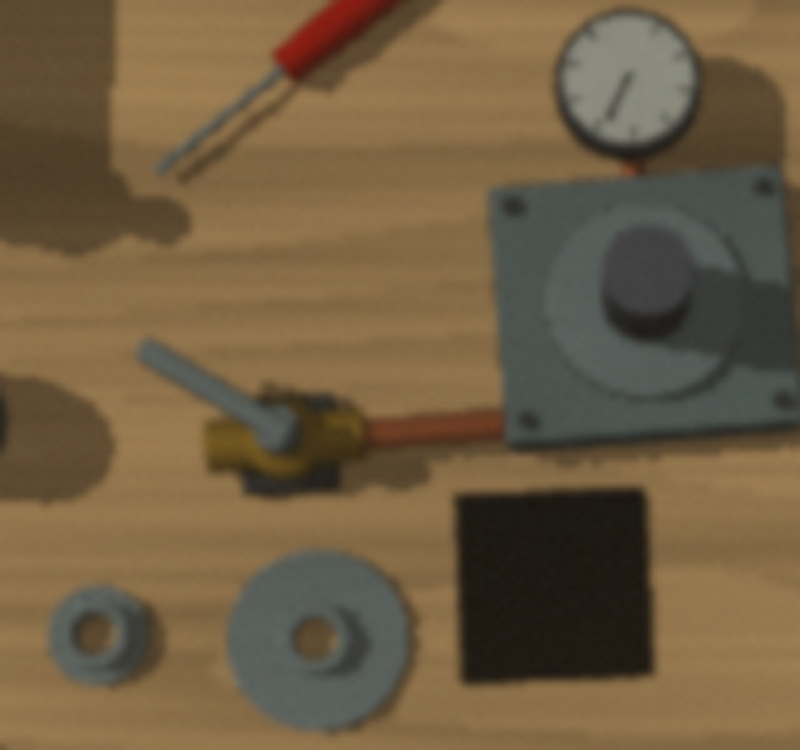

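View pics/c2.png

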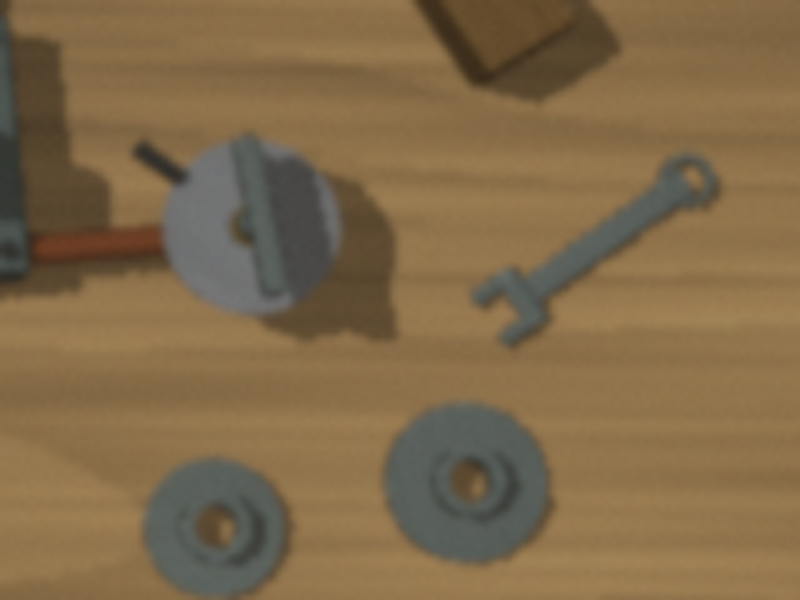

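View pics/c3.png

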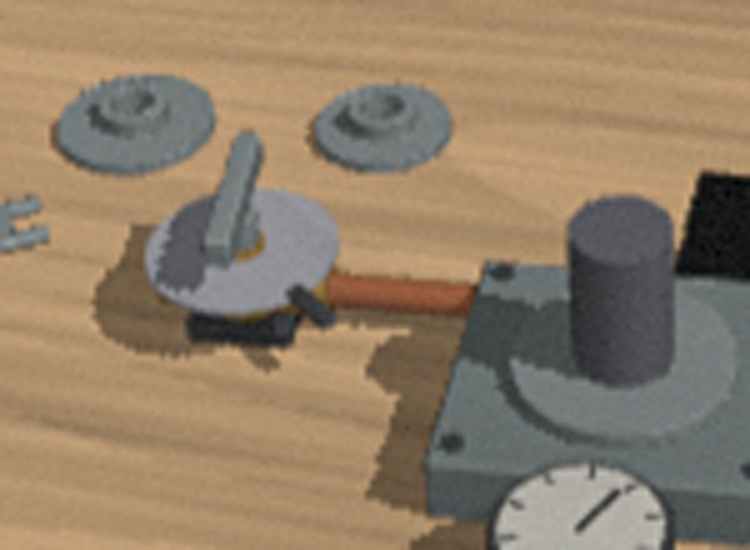

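View pics/c4.png

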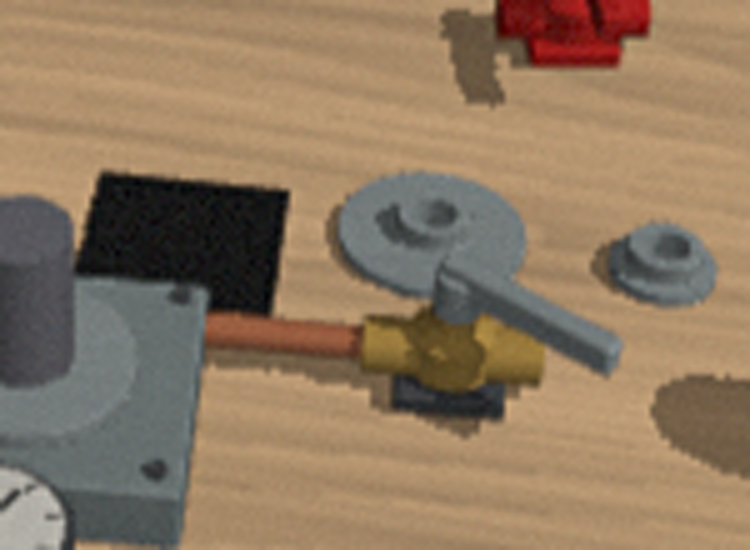

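```bash
cat > meas.py <<'E'
from h import *
def weights(im,n,seeds,z=0.006,wood=True):
    hsv=cv2.cvtColor(im,cv2.COLOR_BGR2HSV)
    b,g,r=[im[...,i].astype(int) for i in range(3)]
    m=((r-b)<14).astype(np.uint8)*255
    m=cv2.morphologyEx(m,cv2.MORPH_OPEN,np.ones((3,3)))
    cs,_=cv2.findContours(m,cv2.RETR_EXTERNAL,cv2.CHAIN_APPROX_NONE)
    out=[]
    for s in seeds:
        c=max(cs,key=lambda c:cv2.pointPolygonTest(c,(float(s[0]),float(s[1])),True))
        P=plane(n,c[:,0].astype(float),z)[:,:2]
        (cx,cy),rad=cv2.minEnclosingCircle(P.astype(np.float32))
        A=np.c_[2*P,np.ones(len(P))]; sol=np.linalg.lstsq(A,(P**2).sum(1),rcond=None)[0]
        rr=np.sqrt(sol[2]+sol[0]**2+sol[1]**2)
        out.append((sol[0],sol[1],2*rr,len(c),rad*2))
    return np.array(out)
E
python3 - <<'E'
from meas import *
np.set_printoptions(precision=4,suppress=True)
t=cv2.imread("pics/top0.png"); s=cv2.imread("pics/scene0.png")
print(weights(t,"top",[(184,237),(229,238),(363,245),(413,236)]))
print(weights(s,"scene",[(402,222),(356,216),(226,195),(177,195)]))
# base, cap etc.
print("mat",plane("top",[(274.5,227)],0.004)[:, :2])
for pts,z,nm in [([(221.5,195)],.08,'vent stem'),([(195,179.5)],.071,'lever tip'),([(294.5,162)],.13,'cap top'),([(371.5,182.5)],.079,'T'),([(370,171),(375,196.5)],.088,'Tends'),([(348,170),(371,185.5)],.045,'tab,disc'),([(293.5,170)],.05,'pan'),([(268,151),(318,147.5),(271,194.5),(322,190)],.04,'bolts'),([(245,196),(350,188.5)],.03,'pipe')]:
    print(nm,plane("top",pts,z)[:,:2].tolist())
E
```

```text
[[ 0.4049  0.32    0.0509 52.      0.0545]
 [ 0.403   0.1953  0.0982 98.      0.1016]
 [ 0.3851 -0.1872  0.0737 74.      0.0767]
 [ 0.4124 -0.3315  0.0862 86.      0.089 ]]
[[  0.4056   0.3209   0.06    52.       0.0679]
 [  0.4224   0.2245   0.1321 139.       0.1858]
 [  0.3872  -0.1855   0.079   63.       0.0844]
 [  0.4145  -0.3291   0.0911  73.       0.0968]]
mat [[0.4348 0.0636]]
vent stem [[0.5144204675137778, 0.20837034654967224]]
lever tip [[0.5585371261911873, 0.28389015376748583]]
cap top [[0.597667206933046, 0.009632690259140306]]
T [[0.5531624431474393, -0.20351660796927917]]
Tends [[0.5835300527801609, -0.19833456483278514], [0.5128939949423761, -0.2111650345036453]]
tab,disc [[0.5944978549114066, -0.14298261599930212], [0.5506860685534902, -0.2074544015243044]]
pan [[0.5920685823250007, 0.011055056310081593]]
bolts [[0.648487099314765, 0.08392216705097785], [0.6600060480733304, -0.05844401511836295], [0.5232546459323859, 0.07380152610008436], [0.5374139917506795, -0.06987643534956875]]
pipe [[0.5198280332188935, 0.1477263482095339], [0.5441043017223897, -0.15008422840709373]]
```

```bash
cat >> meas.py <<'E'
def bar(im,n,roi,z,f,minarea=20):
    x0,y0,x1,y1=roi; b,g,r=[im[...,i].astype(int) for i in range(3)]
    m=np.zeros(im.shape[:2],np.uint8); m[y0:y1,x0:x1]=f(b,g,r)[y0:y1,x0:x1]*255
    k,lab,st,_=cv2.connectedComponentsWithStats(m)
    i=1+np.argmax(st[1:,4]); v,u=np.nonzero(lab==i)
    P=plane(n,np.c_[u,v],z)[:,:2]; c=P.mean(0)
    mn=cv2.minAreaRect((P*1000).astype(np.float32))
    w=np.linalg.svd(P-c)[2][0]; 
    if w[0]<0: w=-w
    p=(P-c)@w
    return c,np.degrees(np.arctan2(w[1],w[0])),c+w*p.min(),c+w*p.max(),st[i,4]
E
python3 - <<'E'
from meas import *
np.set_printoptions(precision=4,suppress=True)
t=cv2.imread("pics/top0.png")
for (x,y) in [(205,187),(212,191),(371,178),(373,190),(364,190),(352,173),(380,190),(350,172),(290,155),(290,172),(283,175),(275,160)]: print((x,y),t[y,x])
print('lever',bar(t,"top",(188,172,217,197),.08,lambda b,g,r:(b-r>0)))
print('T',bar(t,"top",(364,164,380,200),.088,lambda b,g,r:(g-b>2)&(g-r>5)))
print('tab',bar(t,"top",(344,164,357,178),.045,lambda b,g,r:(r<50)))
E
```

```text
(205, 187) [90 94 89]
(212, 191) [89 94 88]
(371, 178) [91 95 89]
(373, 190) [91 96 89]
(364, 190) [115 114 113]
(352, 173) [44 50 53]
(380, 190) [70 72 73]
(350, 172) [45 52 57]
(290, 155) [80 84 80]
(290, 172) [44 46 47]
(283, 175) [90 94 87]
(275, 160) [79 84 77]
lever (array([0.539 , 0.2566]), np.float64(60.2510938289173), array([0.5361, 0.2516]), array([0.5423, 0.2623]), np.int32(6))
T (array([ 0.5494, -0.2027]), np.float64(11.274690178010905), array([ 0.5113, -0.2103]), array([ 0.5894, -0.1947]), np.int32(77))Traceback (most recent call last):
  File "<stdin>", line 7, in <module>
  File "meas.py", line 21, in bar
    i=1+np.argmax(st[1:,4]); v,u=np.nonzero(lab==i)
        ~~~~~~~~~^^^^^^^^^^
    return _wrapfunc(a, 'argmax', axis=axis, out=out, **kwds)
    return bound(*args, **kwds)
ValueError: attempt to get argmax of an empty sequence
```

```bash
cat >> h.py <<'E'
def go(p,yaw=None,s=None):
    """print travel/twist to reach TCP p with jaw (tool z) direction at yaw deg (mod 180) """
    s=s or ctrl.get_state(); M=R.from_rotvec(s["tool_rot"]).as_matrix()
    y0=np.degrees(np.arctan2(M[1,2],M[0,2])); tr=M.T@(np.array(p)-s["position"])
    tw=0 if yaw is None else np.radians((y0-yaw+90)%180-90)
    print("travel",tr.round(4).tolist(),"twist",round(tw,3),"yaw now",round(y0,1),"pos",s["position"].round(4),"tilt",M[2,0].round(4),"f",s["ft_force"].round(1),"w",round(s["grip_width"]*87,1),"t",round(s["time"],2),"q7",s["joint_positions"][6].round(2))
E
python3 - <<'E'
from meas import *
np.set_printoptions(precision=4,suppress=True)
t=cv2.imread("pics/top0.png")
print('lever',bar(t,"top",(188,172,217,197),.08,lambda b,g,r:(b-r>-8)))
print('T',bar(t,"top",(364,164,380,200),.088,lambda b,g,r:(g-b>2)&(g-r>4)))
print('tab',bar(t,"top",(344,164,357,178),.045,lambda b,g,r:(r<75)&(r-b<20)))
go([0.5445,0.26,0.25],-30.3)
E
```

```text
lever (array([0.5376, 0.2536]), np.float64(59.4911737594601), array([0.5184, 0.221 ]), array([0.5571, 0.2868]), np.int32(89))
T (array([ 0.5497, -0.2028]), np.float64(11.070017294026327), array([ 0.5109, -0.2104]), array([ 0.5917, -0.1946]), np.int32(112))
tab (array([ 0.5874, -0.1541]), np.float64(54.60663220440135), array([ 0.5797, -0.165 ]), array([ 0.596, -0.142]), np.int32(24))
travel [-0.0272, 0.591, -0.7716] twist -0.8 yaw now -76.1 pos [ 0.1555 -0.6306  0.2216] tilt -1.0 f [-0.6  0.4 -0. ] w 87.1 t 0.1 q7 -0.06
```

```bash
python3 -m pendant '[{"travel":[-0.027,0.414,-0.238],"twist":-0.4},{"travel":[-0.027,0.414,-0.238],"twist":-0.4},{"travel":[-0.027,0.414,-0.238],"twist":-0.4},{"travel":[-0.027,0.414,-0.238],"twist":-0.4},{"travel":[-0.027,0.414,-0.238],"twist":-0.4},{"travel":[-0.027,0.414,-0.238],"twist":-0.4},{"travel":[-0.027,0.414,-0.238],"twist":-0.4},{"travel":[-0.027,0.414,-0.238],"twist":-0.4},{"travel":[-0.027,0.414,-0.238],"twist":-0.4}]' 1 20; python3 -c "
from h import *
go([0.5445,0.26,0.25],-30.3)"
```

```text
time: 1.23
position: [0.5032, -0.296, 0.2488]
tool_rot: [0.722, 1.45, -0.716]
ft_force: [0.1, -0.1, 0.4]
grip_width: 1.004
travel [0.0008, 0.3692, -0.4177] twist -0.392 yaw now -52.8 pos [ 0.5032 -0.296   0.2488] tilt -1.0 f [ 0.1 -0.1  0.4] w 87.4 t 1.23 q7 -0.5
```

```bash
python3 -m pendant '[{"travel":[0,0.369,-0.418],"twist":-0.392},{"travel":[0,0.369,-0.418],"twist":-0.392},{"travel":[0,0.369,-0.418],"twist":-0.392},{"travel":[0,0.369,-0.418],"twist":-0.392},{"travel":[0,0.369,-0.418],"twist":-0.392},{"travel":[0,0.369,-0.418],"twist":-0.392},{"travel":[0,0.369,-0.418],"twist":-0.392},{"travel":[0,0.369,-0.418],"twist":-0.392},{"travel":[0,0.369,-0.418],"twist":-0.392},{"travel":[0,0.369,-0.418],"twist":-0.392}]' 0; python3 -c "
from h import *
go([0.5445,0.26,0.055],-30.4)
grab('top','t1');grab('scene','s1')"
```

```text
time: 2.48
position: [0.542, 0.2656, 0.25]
tool_rot: [0.413, 1.536, -0.403]
ft_force: [-1.4, 0.5, -0.6]
grip_width: 0.501
travel [0.195, -0.0045, 0.006] twist 0.01 yaw now -29.8 pos [0.542  0.2656 0.25  ] tilt -1.0 f [-1.4  0.5 -0.6] w 43.6 t 2.48 q7 -1.19
```

```bash
python3 -m pendant '[{"travel":[0.1,-0.0045,0.006],"twist":0.01},{"travel":[0.15,-0.0045,0.006],"twist":0.01},{"travel":[0.18,-0.0045,0.006],"twist":0.01},{"travel":[0.195,-0.0045,0.006],"twist":0.01},{"travel":[0.195,-0.0045,0.006],"twist":0.01}]'; python3 -c "
from h import *
go([0.5445,0.26,0.055],-30.4)
crop(grab('scene','s2'),300,150,160,120,5,'s2c')"
```

```text
time: 3.2
position: [0.5477, 0.2511, 0.0553]
tool_rot: [0.425, 1.53, -0.423]
ft_force: [-0.1, -0.3, 0.8]
grip_width: 0.5
travel [0.0003, 0.006, -0.0073] twist -0.011 yaw now -31.0 pos [0.5477 0.2511 0.0553] tilt -1.0 f [-0.1 -0.3  0.8] w 43.5 t 3.2 q7 -1.29
```

View pics/s2c.png

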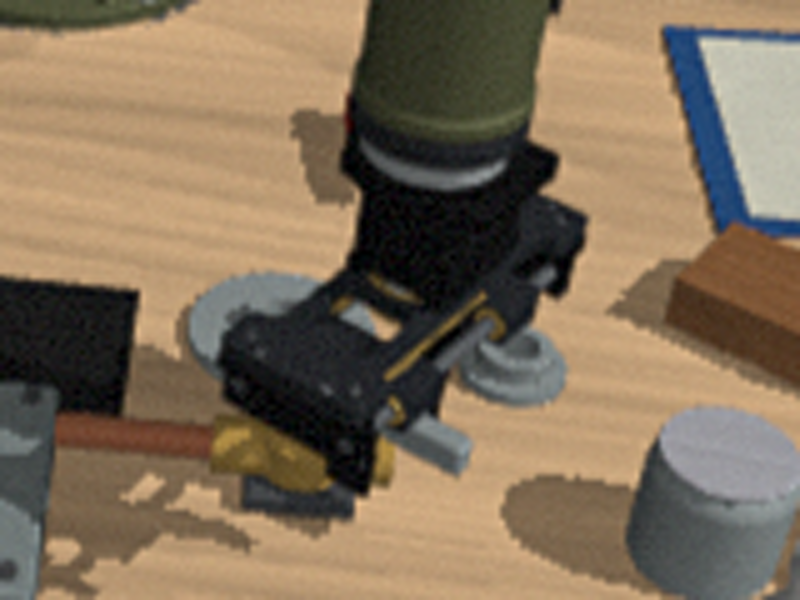

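```bash
python3 -m pendant '[{"travel":[0,0.006,-0.007],"twist":-0.011},{"travel":[0,0.006,-0.007],"twist":-0.011},{"travel":[0,0.006,-0.007],"twist":-0.011},{"travel":[0,0.006,-0.007],"twist":-0.011}]';  python3 -c "
from h import *
go([0.5445,0.26,0.055],-30.4)"; python3 -m pendant '[{"travel":[0,0,0],"twist":0},{"travel":[0,0,0],"twist":0},{"travel":[0,0,0],"twist":0},{"travel":[0,0,0],"twist":0},{"travel":[0,0,0],"twist":0}]' -1 20; python3 -c "
from h import *
go([0.5445,0.26,0.055],-30.4)"
```

```text
time: 3.75
position: [0.5458, 0.2609, 0.0571]
tool_rot: [0.417, 1.529, -0.412]
ft_force: [0.1, -0.5, -0.5]
grip_width: 0.498
travel [0.0021, -0.0015, -0.0007] twist 0.001 yaw now -30.3 pos [0.5458 0.2609 0.0571] tilt -1.0 f [ 0.1 -0.5 -0.5] w 43.3 t 3.75 q7 -1.29
time: 4.38
position: [0.5443, 0.262, 0.0569]
tool_rot: [0.417, 1.532, -0.412]
ft_force: [-5.4, 1.1, 2.1]
grip_width: 0.158
travel [0.0019, -0.0016, 0.0012] twist 0.002 yaw now -30.3 pos [0.5443 0.262  0.0569] tilt -1.0 f [-5.4  1.1  2.1] w 13.7 t 4.38 q7 -1.29
```

```bash
cat >> h.py <<'E'
def arc(stem,a_tot,n):
    s=ctrl.get_state(); M=R.from_rotvec(s["tool_rot"]).as_matrix(); p=s["position"]; c=np.array([*stem,p[2]])
    for i in range(1,n+1):
        a=a_tot*i/n; q=c+R.from_euler("z",a,degrees=True).apply(p-c)
        print((M.T@(q-p)).round(4).tolist(),"tw",round(-np.radians(a),3))
E
python3 -c "
from h import *
arc((0.5144,0.2082),-55,9)"
```

```text
[-0.0, -0.0002, 0.0066] tw 0.107
[-0.0, -0.0011, 0.013] tw 0.213
[-0.0, -0.0027, 0.0194] tw 0.32
[-0.0001, -0.005, 0.0256] tw 0.427
[-0.0001, -0.0079, 0.0314] tw 0.533
[-0.0001, -0.0114, 0.037] tw 0.64
[-0.0001, -0.0154, 0.0421] tw 0.747
[-0.0002, -0.02, 0.0468] tw 0.853
[-0.0002, -0.0251, 0.0509] tw 0.96
```

```bash
python3 -m pendant '[{"travel":[0,0,0.007],"twist":0.107},{"travel":[0,-0.001,0.013],"twist":0.213},{"travel":[0,-0.003,0.019],"twist":0.32},{"travel":[0,-0.005,0.0256],"twist":0.427},{"travel":[0,-0.008,0.0314],"twist":0.533},{"travel":[0,-0.0114,0.037],"twist":0.64},{"travel":[0,-0.0154,0.042],"twist":0.747},{"travel":[0,-0.02,0.047],"twist":0.853},{"travel":[0,-0.025,0.051],"twist":0.96},{"travel":[0,-0.025,0.051],"twist":0.96}]'; python3 -m pendant '[{"travel":[0,0,0],"twist":0},{"travel":[0,0,0],"twist":0}]'; python3 -c "
from h import *
go([0.5445,0.26,0.055],-85)
crop(grab('top','t3'),165,110,160,150,5,'t3c')"
```

```text
time: 5.62
position: [0.5711, 0.2186, 0.0568]
tool_rot: [1.147, 1.258, -1.148]
ft_force: [-11.4, 5.7, 6.8]
grip_width: 0.165
time: 5.88
position: [0.571, 0.2186, 0.0569]
tool_rot: [1.147, 1.258, -1.148]
ft_force: [-2.9, 0.9, 1.7]
grip_width: 0.155
travel [0.0023, -0.0228, -0.0435] twist -0.001 yaw now -85.1 pos [0.571  0.2186 0.0569] tilt -1.0 f [-2.9  0.9  1.7] w 13.5 t 5.88 q7 -2.08
```

View pics/t3c.png

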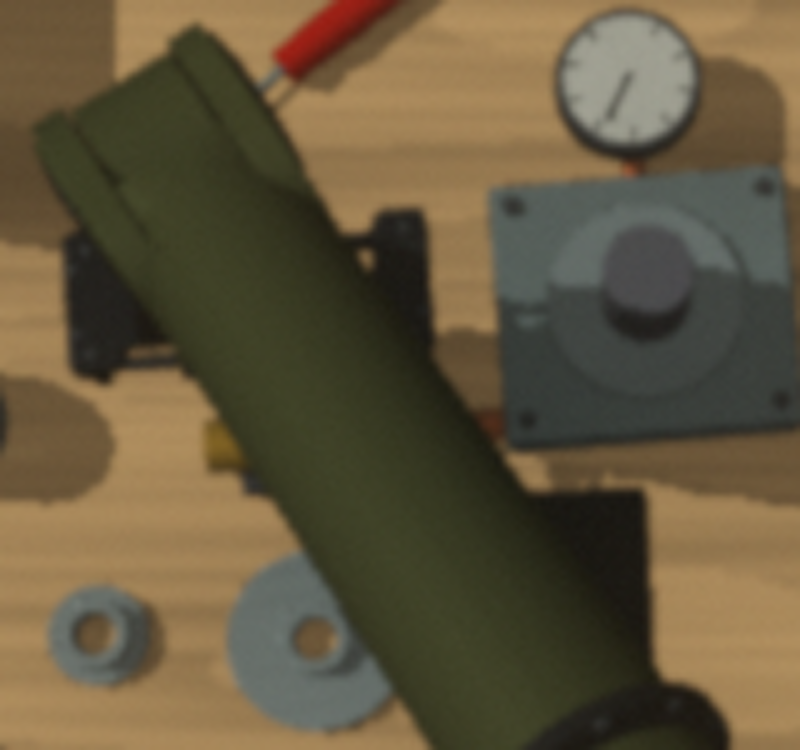

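```bash
python3 -m pendant '[{"travel":[0,0,0],"twist":0},{"travel":[0,0,0],"twist":0},{"travel":[-0.03,0,0],"twist":0},{"travel":[-0.09,0,0],"twist":0},{"travel":[-0.15,0,0],"twist":0},{"travel":[-0.17,0.03,0.06],"twist":0},{"travel":[-0.17,0.03,0.12],"twist":0},{"travel":[-0.17,0.03,0.18],"twist":0},{"travel":[-0.17,0.03,0.21],"twist":0},{"travel":[-0.17,0.03,0.21],"twist":0}]' 0
python3 - <<'E'
from meas import *
np.set_printoptions(precision=4,suppress=True)
t=grab('top','t4'); s=grab('scene','s4')
crop(t,165,110,160,150,5,'t4c'); crop(s,270,130,150,150,4,'s4c')
print('lever',bar(t,"top",(205,155,240,200),.08,lambda b,g,r:(b-r>-8)&(b>75)))
go([0.59,0.01,0.25],-85)
E
```

```text
time: 7.18
position: [0.6206, 0.0056, 0.2249]
tool_rot: [1.151, 1.253, -1.155]
ft_force: [0.3, 0.1, -0.6]
grip_width: 0.5
lever (array([0.548, 0.217]), np.float64(3.7775805895655266), array([0.5061, 0.2143]), array([0.5983, 0.2204]), np.int32(116))
travel [-0.0245, -0.0304, -0.0014] twist -0.002 yaw now -85.1 pos [0.6202 0.0113 0.2252] tilt -1.0 f [ 0.9  0.2 -0.5] w 43.5 t 7.28 q7 -1.65
```

View pics/t4c.png

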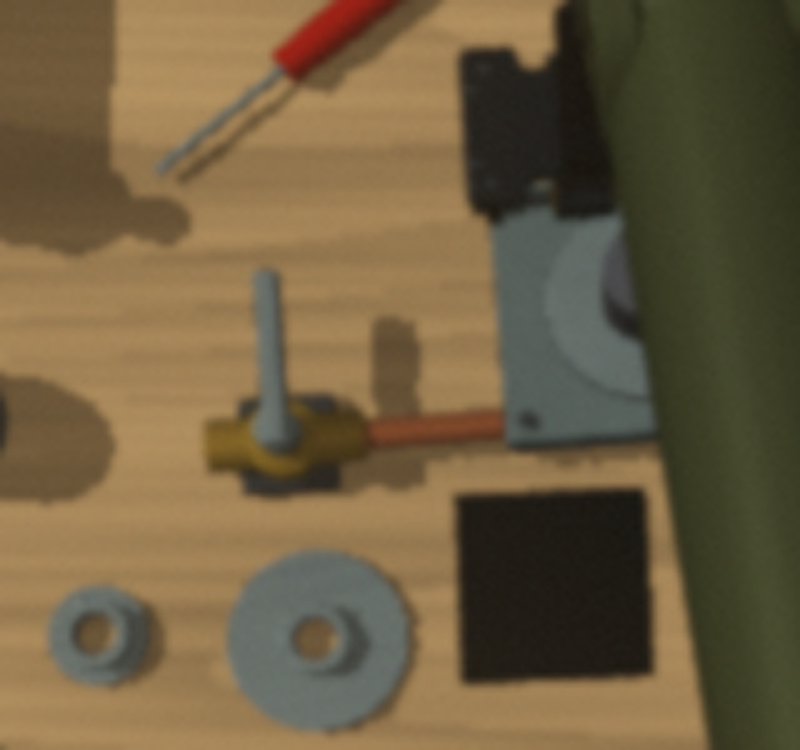

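View pics/s4c.png

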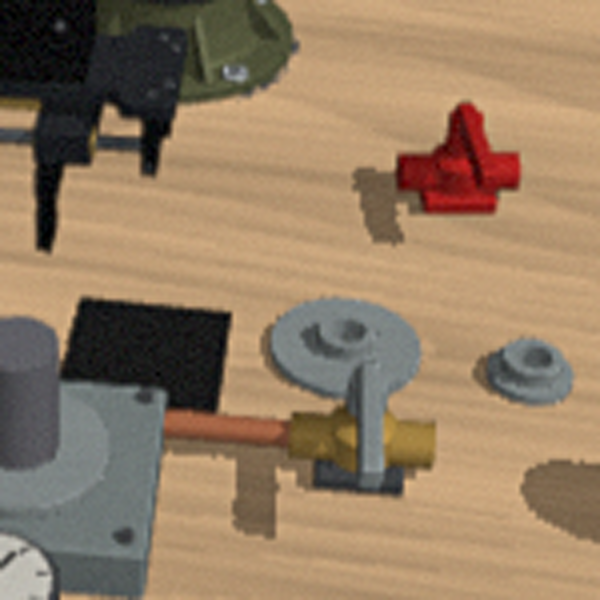

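Run:
```python
from meas import *
np.set_printoptions(precision=4,suppress=True)
t=cv2.imread("pics/top0.png");s=cv2.imread("pics/scene0.png")
print(t[158:178:2,294].tolist(), s[205:245:5,274].tolist())
def fit(n,m,z,shrink=0):
    m=m.astype(np.uint8)*255
    k,lab,st,_=cv2.connectedComponentsWithStats(m); i=1+np.argmax(st[1:,4])
    c=max(cv2.findContours((lab==i).astype(np.uint8),cv2.RETR_EXTERNAL,cv2.CHAIN_APPROX_NONE)[0],key=len)
    h=cv2.convexHull(c)[:,0].astype(float)
    P=plane(n,h,z)[:,:2]; A=np.c_[2*P,np.ones(len(P))]; q=np.linalg.lstsq(A,(P**2).sum(1),rcond=None)[0]
    return q[:2],2*np.sqrt(q[2]+q[0]**2+q[1]**2),st[i,:5]
for n,im,(x0,y0,x1,y1) in (("top",t,(280,150,312,182)),("scene",s,(258,205,292,250))):
    b,g,r=[im[...,i].astype(int) for i in range(3)]
    roi=np.zeros(b.shape,bool); roi[y0:y1,x0:x1]=1
    cap=roi&(r-g>=-1)&(r<110)&(abs(b-r)<15)
    if n=="top": print(n,"captop",fit(n,cap&(r>58),.13))
    print(n,"cap",fit(n,cap,.13))
    lo=max(r[y0:y1,x0:x1].min(),0)
```

```text
[[66, 66, 66], [66, 65, 66], [66, 65, 66], [65, 64, 65], [66, 67, 67], [66, 67, 66], [65, 65, 64], [56, 56, 57], [30, 32, 36], [25, 29, 31]] [[114, 151, 185], [91, 86, 83], [92, 89, 89], [94, 88, 90], [71, 69, 68], [78, 73, 75], [77, 76, 74], [73, 71, 69]]
top captop (array([0.5935, 0.0107]), np.float64(0.045381150561303325), array([286, 156,  18,  16, 228], dtype=int32))
top cap (array([0.5851, 0.0109]), np.float64(0.05662348497763036), array([286, 156,  18,  22, 335], dtype=int32))
scene cap (array([0.6342, 0.0185]), np.float64(0.11639363723935714), array([264, 209,  28,  39, 621], dtype=int32))
```

```bash
python3 -m pendant '[{"travel":[0,-0.03,-0.001],"twist":0},{"travel":[0,-0.03,-0.001],"twist":0},{"travel":[0,-0.03,-0.001],"twist":0},{"travel":[0,-0.03,-0.001],"twist":0},{"travel":[0,-0.03,-0.001],"twist":0}]' 1; python3 -c "
from h import *
go([0.593,0.0107,0.100],-85)"
```

```text
time: 7.9
position: [0.5905, 0.01, 0.2253]
tool_rot: [1.148, 1.259, -1.147]
ft_force: [-0.5, -0.5, 0.3]
grip_width: 0.955
travel [0.1253, 0.0033, 0.0005] twist -0.002 yaw now -85.1 pos [0.5905 0.01   0.2253] tilt -0.9999 f [-0.5 -0.5  0.3] w 83.1 t 7.9 q7 -1.64
```

```bash
python3 -m pendant '[{"travel":[0.05,0.0033,0],"twist":0},{"travel":[0.09,0.0033,0],"twist":0},{"travel":[0.115,0.0033,0],"twist":0},{"travel":[0.125,0.0033,0],"twist":0},{"travel":[0.125,0.0033,0],"twist":0},{"travel":[0.125,0.0033,0],"twist":0}]' 1;python3 -m pendant '[{"travel":[0,0,0],"twist":0},{"travel":[0,0,0],"twist":0},{"travel":[0,0,0],"twist":0},{"travel":[0,0,0],"twist":0}]' -1 15; python3 -c "
from h import *
go([0.593,0.0107,0.100],-85);grab('scene','s5')"
```

```text
time: 8.65
position: [0.594, 0.0114, 0.1017]
tool_rot: [1.149, 1.257, -1.146]
ft_force: [-0.7, -0.2, 0.4]
grip_width: 1.0
time: 9.15
position: [0.594, 0.0114, 0.1018]
tool_rot: [1.149, 1.257, -1.146]
ft_force: [-0.3, -0.3, -0.5]
grip_width: 0.628
travel [0.0018, -0.0011, 0.0006] twist -0.002 yaw now -85.1 pos [0.594  0.0114 0.1018] tilt -1.0 f [-0.3 -0.3 -0.5] w 54.6 t 9.15 q7 -1.68
```

View pics/s5.png

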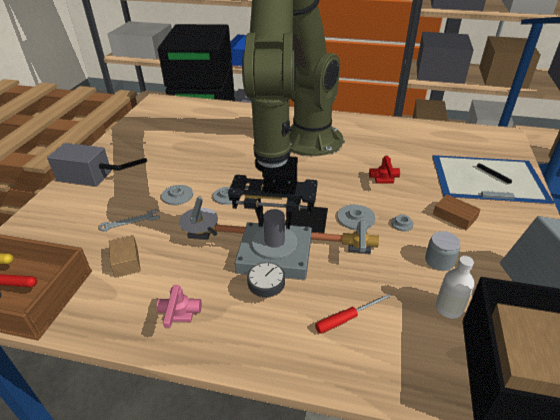

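Still closing on the cap; let it finish, then lift.

```bash
python3 -m pendant '[{"travel":[0,0,0],"twist":0},{"travel":[0,0,0],"twist":0},{"travel":[0,0,0],"twist":0}]'; python3 -m pendant '[{"travel":[-0.02,0,0],"twist":0},{"travel":[-0.05,0,0],"twist":0},{"travel":[-0.09,0,0],"twist":0},{"travel":[-0.11,0,0],"twist":0},{"travel":[-0.11,0,0],"twist":0},{"travel":[-0.11,0,0],"twist":0}]'; python3 -c "
from h import *
go([0.437,0.053,0.22],-85);t=grab('top','t6');crop(grab('scene','s6'),200,130,160,150,4,'s6c')
crop(t,165,110,160,150,5,'t6c')
print(plane('top',[(165+460/5,110+495/5),(165+643/5,110+490/5),(165+652/5,110+675/5),(165+465/5,110+683/5)],.004))"
```

```text
time: 9.57
position: [0.5941, 0.0112, 0.1017]
tool_rot: [1.149, 1.257, -1.146]
ft_force: [0.2, 0.1, 0.5]
grip_width: 0.583
time: 10.32
position: [0.5937, 0.0103, 0.2103]
tool_rot: [1.148, 1.259, -1.148]
ft_force: [-0.6, -0.9, -0.7]
grip_width: 0.59
travel [-0.0083, -0.1525, -0.056] twist -0.002 yaw now -85.1 pos [0.5937 0.0103 0.2103] tilt -1.0 f [-0.6 -0.9 -0.7] w 51.4 t 10.32 q7 -1.64
[[0.48630593 0.11451873 0.004     ]
 [0.49016612 0.00934418 0.004     ]
 [0.38390133 0.00345758 0.004     ]
 [0.37838052 0.10994507 0.004     ]]
```

View pics/s6c.png

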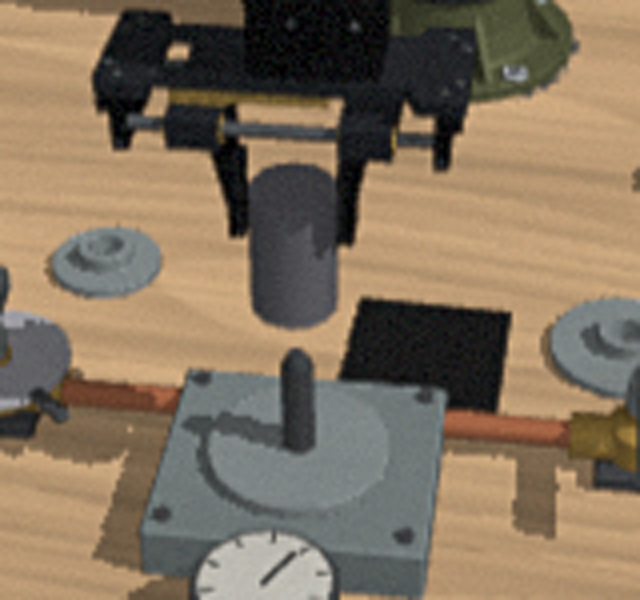

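```bash
python3 -m pendant '[{"travel":[0,-0.05,-0.018],"twist":0},{"travel":[0,-0.1,-0.036],"twist":0},{"travel":[0,-0.15,-0.051],"twist":0},{"travel":[0,-0.15,-0.051],"twist":0},{"travel":[0,-0.15,-0.051],"twist":0},{"travel":[0,-0.15,-0.051],"twist":0}]'; python3 -c "
from h import *
go([0.44,0.048,0.057],-85)"
```

```text
time: 11.18
position: [0.4406, 0.048, 0.2111]
tool_rot: [1.149, 1.26, -1.148]
ft_force: [-0.1, -0.5, -1.0]
grip_width: 0.588
travel [0.1541, 0.0006, 0.0013] twist -0.002 yaw now -85.1 pos [0.4406 0.048  0.2111] tilt -0.9999 f [-0.1 -0.5 -1. ] w 51.2 t 11.18 q7 -1.58
```

```bash
python3 -m pendant '[{"travel":[0.05,0,0],"twist":0},{"travel":[0.1,0,0],"twist":0},{"travel":[0.13,0,0],"twist":0},{"travel":[0.145,0,0],"twist":0},{"travel":[0.152,0,0],"twist":0},{"travel":[0.154,0,0],"twist":0},{"travel":[0.154,0,0],"twist":0}]'; python3 -c "
from h import *
go([0.44,0.048,0.056],-85);crop(grab('scene','s7'),220,130,160,150,4,'s7c')"
```

```text
time: 12.05
position: [0.4401, 0.0493, 0.058]
tool_rot: [1.149, 1.259, -1.147]
ft_force: [-0.6, 0.1, -0.5]
grip_width: 0.586
travel [0.002, -0.0002, 0.0013] twist -0.002 yaw now -85.1 pos [0.4401 0.0493 0.058 ] tilt -0.9999 f [-0.6  0.1 -0.5] w 51.0 t 12.05 q7 -1.68
```

View pics/s7c.png

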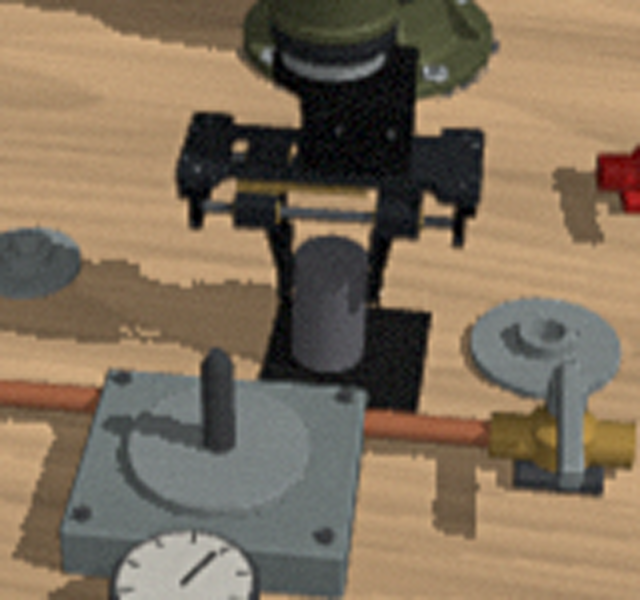

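```bash
python3 -m pendant '[{"travel":[0.0015,0,0],"twist":0},{"travel":[0.003,0,0],"twist":0},{"travel":[0.003,0,0],"twist":0},{"travel":[0.003,0,0],"twist":0}]'; python3 -m pendant '[{"travel":[0,0,0],"twist":0},{"travel":[0,0,0],"twist":0},{"travel":[0,0,0],"twist":0},{"travel":[0,0,0],"twist":0}]' 1;python3 -m pendant '[{"travel":[-0.02,0,0],"twist":0},{"travel":[-0.07,0,0],"twist":0},{"travel":[-0.13,0,0],"twist":0},{"travel":[-0.19,0,0],"twist":0},{"travel":[-0.19,0.04,-0.06],"twist":0},{"travel":[-0.19,0.04,-0.11],"twist":0},{"travel":[-0.19,0.04,-0.11],"twist":0},{"travel":[-0.19,0.04,-0.11],"twist":0}]';python3 - <<'E'
from meas import *
np.set_printoptions(precision=4,suppress=True)
t=grab('top','t8'); s=grab('scene','s8')
crop(t,165,110,160,150,5,'t8c'); crop(s,200,160,160,120,5,'s8c')
go([0.403,0.195,0.1],-85)
E
```

```text
time: 12.6
position: [0.4407, 0.0493, 0.0555]
tool_rot: [1.15, 1.258, -1.146]
ft_force: [-0.4, -0.7, 4.6]
grip_width: 0.587
time: 13.1
position: [0.4405, 0.0493, 0.0553]
tool_rot: [1.15, 1.258, -1.147]
ft_force: [0.2, -0.5, -0.0]
grip_width: 0.947
time: 14.1
position: [0.472, 0.1603, 0.2457]
tool_rot: [1.148, 1.258, -1.147]
ft_force: [0.6, -1.1, -0.6]
grip_width: 1.001
travel [0.1464, -0.0652, -0.0404] twist -0.005 yaw now -85.3 pos [0.4723 0.1591 0.2457] tilt -1.0 f [-0.1  0.2  0.2] w 86.9 t 14.2 q7 -1.86
```

View pics/t8c.png

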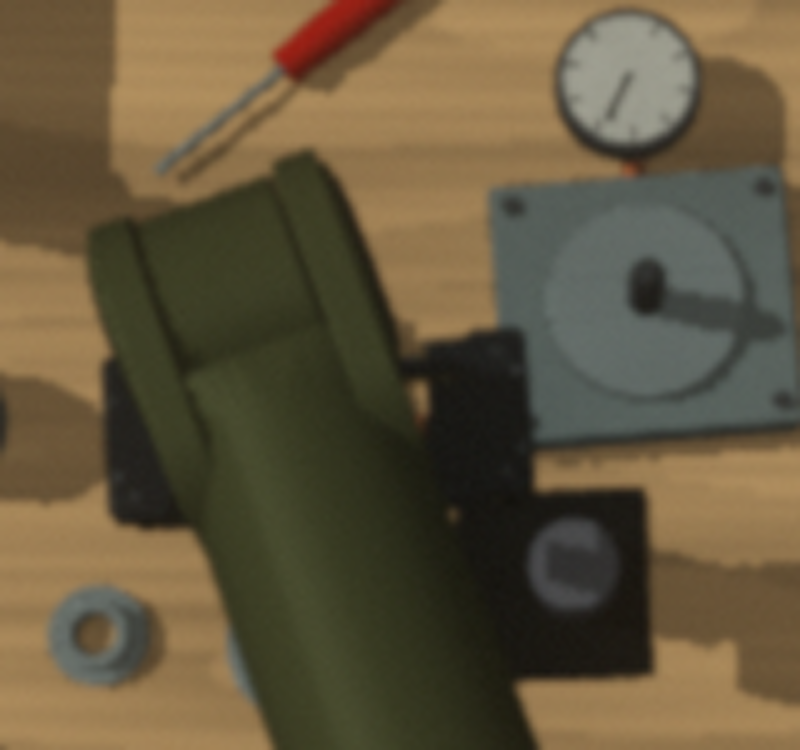

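View pics/s8c.png

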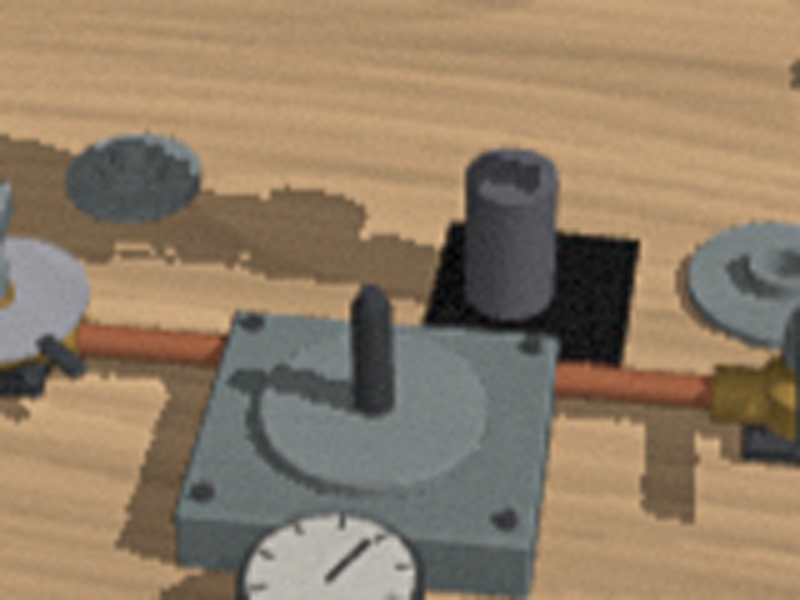

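Run:
```python
from meas import *
np.set_printoptions(precision=4,suppress=True)
t=cv2.imread("pics/t8.png");s=cv2.imread("pics/s8.png")
print("cams",ray("top",[(0,0)])[0],ray("scene",[(0,0)])[0])
for n,im,(x0,y0,x1,y1),th in (("top",t,(288,158,299,176),48),("scene",s,(268,214,281,244),66)):
    r=im.max(2).astype(int)
    m=np.zeros(r.shape,np.uint8); m[y0:y1,x0:x1]=(r[y0:y1,x0:x1]<th)
    k,lab,st,cen=cv2.connectedComponentsWithStats(m); i=1+np.argmax(st[1:,4])
    print(n,st[i],cen[i],plane(n,cen[i],.086))
    # rows' middle at several heights
    for v in range(st[i,1],st[i,1]+st[i,3],3):
        u=np.nonzero(lab[v]==i)[0]; print(v,u.min(),u.max(),end=' | ')
    print()
```

```text
cams [0.2897 0.0315 1.5462] [1.3431 0.207  0.7672]
top [292 164   6   8  38] [294.3684 167.9474] [[0.5906 0.0092 0.086 ]]
164 295 296 | 167 292 297 | 170 292 296 | 
scene [270 217   8  26 160] [273.7688 230.75  ] [[0.5994 0.0116 0.086 ]]
217 274 274 | 220 271 273 | 223 271 277 | 226 271 277 | 229 271 277 | 232 271 277 | 235 271 277 | 238 270 277 | 241 270 277 |
```

Run:
```python
from meas import *
np.set_printoptions(precision=2,suppress=True)
for x in (.588,.593,.598): print(x,proj("scene",[(x,.01,.122),(x+.01,.01,.05)]).tolist(),proj("top",[(x,.01,.122),(x,.01,.05),(x-.01,.01,.05),(x-.056,.01,.05),(x+.056,.01,.05)]).tolist())
t=cv2.imread("pics/t8.png"); crop(t,272,145,45,50,12,"post_t")
s=cv2.imread("pics/s8.png"); crop(s,240,200,70,65,10,"post_s")
```

```text
0.588 [[273.9572213686643, 215.98660964230007], [273.5889996055768, 241.3663075443959]] [[294.2876867453123, 166.16770644472112], [293.8645087211479, 171.42356978710114], [293.8393911319787, 174.9183918788707], [293.72329111462113, 191.0723667999068], [294.0043727125509, 151.96311266656807]]
0.593 [[273.45157325964686, 217.32062265956083], [273.1001729405761, 242.7446288369482]] [[294.30065526698854, 164.3391059806267], [293.87705132273396, 169.67841180972096], [293.8519553288732, 173.17022916402885], [293.73595537189163, 189.31028184076902], [294.01679540304724, 150.23463893076217]]
0.598 [[272.94209932197185, 218.66472907011246], [272.60778103192854, 244.13300287740375]] [[294.3136120982657, 162.51215389786861], [293.88958314753864, 167.9347532968526], [293.8645087211479, 171.42356978710114], [293.74860869524286, 187.54971821006927], [294.0292074709034, 148.50764321250233]]
```

View pics/post_t.png

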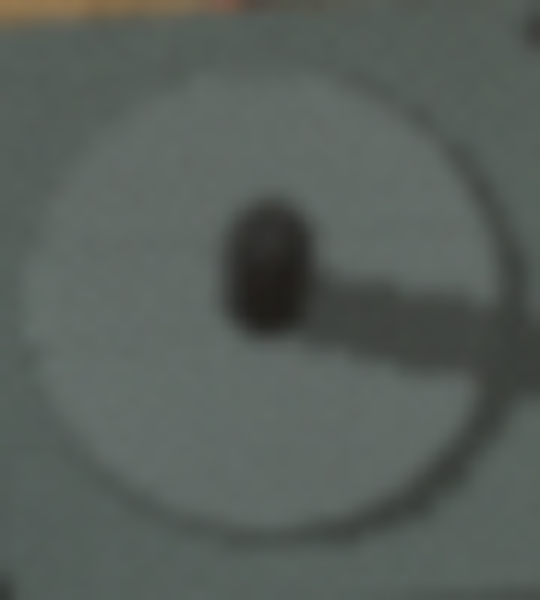

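View pics/post_s.png

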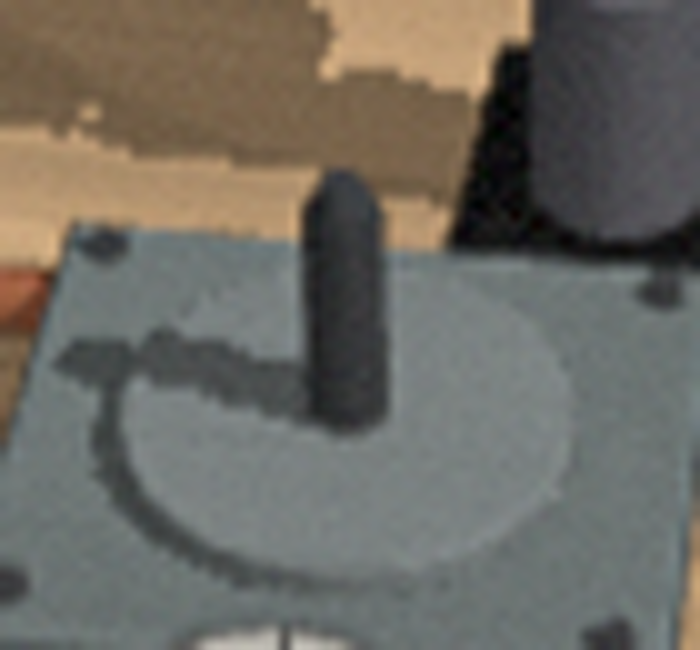

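```bash
python3 - <<'E'
from meas import *
go([0.403,0.195,0.06],-85)
E
python3 -m pendant '[{"travel":[0.05,-0.04,-0.02],"twist":0},{"travel":[0.1,-0.065,-0.0404],"twist":0},{"travel":[0.15,-0.065,-0.0404],"twist":0},{"travel":[0.185,-0.065,-0.0404],"twist":0},{"travel":[0.185,-0.065,-0.0404],"twist":0},{"travel":[0.185,-0.065,-0.0404],"twist":0}]';python3 - <<'E'
from meas import *
np.set_printoptions(precision=4,suppress=True)
go([0.403,0.195,0.010],-85)
t=cv2.imread("pics/top0.png")
crop(t,205,215,50,50,12,"w104")
crop(grab('scene','s9'),300,150,120,100,6,'s9c')
E
```

```text
travel [0.1864, -0.065, -0.0401] twist -0.005 yaw now -85.3 pos [0.4723 0.1591 0.2457] tilt -1.0 f [-0.1  0.2  0.2] w 86.9 t 14.2 q7 -1.86
time: 14.95
position: [0.4042, 0.195, 0.0627]
tool_rot: [1.153, 1.255, -1.149]
ft_force: [0.1, 0.2, 0.2]
grip_width: 0.998
travel [0.0527, -0.001, 0.0003] twist -0.006 yaw now -85.4 pos [0.4042 0.195  0.0627] tilt -1.0 f [0.1 0.2 0.2] w 86.8 t 14.95 q7 -2.05
```

View pics/w104.png

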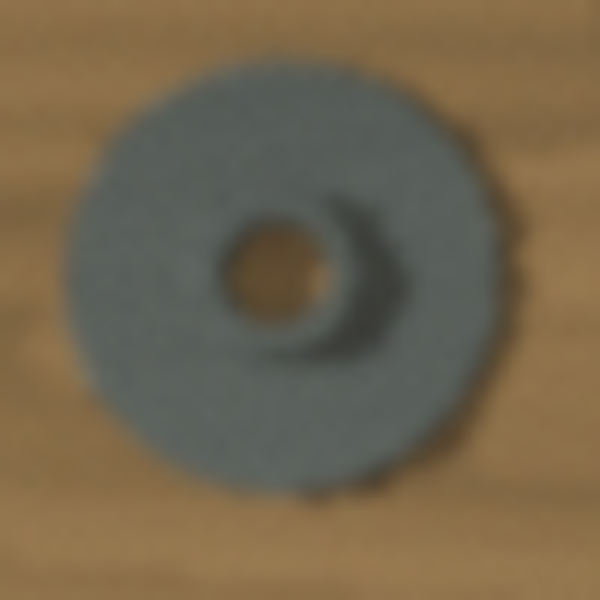

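View pics/s9c.png

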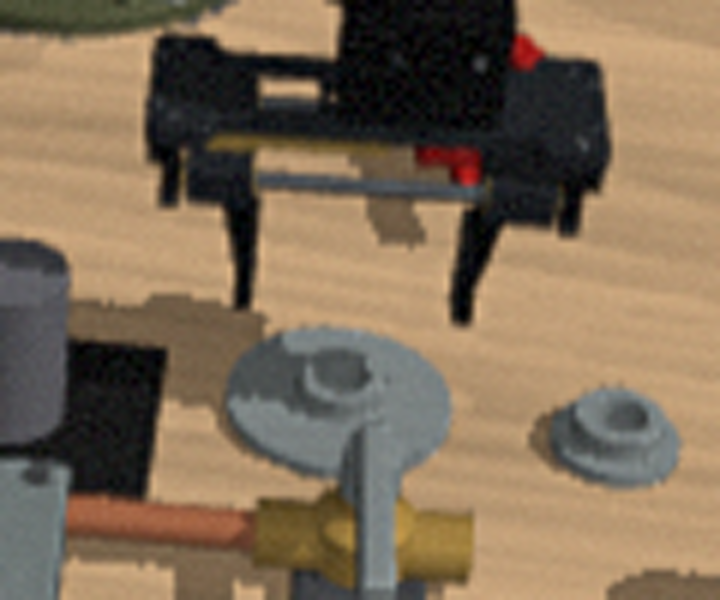

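Run:
```python
from meas import *
print(plane("top",[(228.08,237.3)],.008), plane("top",[(205+276/12-.5,215+272/12-.5)],.012))
print(plane("scene",[(300+341/6-.5,150+378/6-.5)],.018))
```

```text
[[0.40382517 0.19533244 0.008     ]] [[0.4038924  0.19656185 0.012     ]]
[[0.40379689 0.195846   0.018     ]]
```

```bash
python3 -m pendant '[{"travel":[0.03,-0.0005,0],"twist":0},{"travel":[0.045,-0.0005,-0.0005],"twist":0},{"travel":[0.051,-0.0005,-0.0005],"twist":0},{"travel":[0.0525,-0.0005,-0.0005],"twist":0},{"travel":[0.0525,-0.0005,-0.0005],"twist":0},{"travel":[0.0525,-0.0005,-0.0005],"twist":0}]';python3 -c "
from h import *
go([0.4038,0.1956,0.010],-85)"
```

```text
time: 15.75
position: [0.4043, 0.1963, 0.0111]
tool_rot: [1.154, 1.254, -1.147]
ft_force: [0.9, -0.8, -0.2]
grip_width: 0.998
travel [0.0011, -0.0006, 0.0007] twist -0.006 yaw now -85.4 pos [0.4043 0.1963 0.0111] tilt -1.0 f [ 0.9 -0.8 -0.2] w 86.8 t 15.75 q7 -2.14
```

```bash
python3 -m pendant '[{"travel":[0.001,0,0],"twist":0},{"travel":[0.001,0,0],"twist":0},{"travel":[0.001,0,0],"twist":0},{"travel":[0.001,0,0],"twist":0},{"travel":[0.001,0,0],"twist":0},{"travel":[0.001,0,0],"twist":0},{"travel":[0.001,0,0],"twist":0},{"travel":[0.001,0,0],"twist":0}]' -1 40; python3 -m pendant '[{"travel":[-0.01,0,0],"twist":0},{"travel":[-0.03,0,0],"twist":0},{"travel":[-0.07,0,0],"twist":0},{"travel":[-0.13,0,0],"twist":0},{"travel":[-0.18,0,0],"twist":0},{"travel":[-0.18,0,0],"twist":0},{"travel":[-0.18,0,0],"twist":0}]'; python3 -c "
from h import *
go([0.5937,0.0107,0.19],-85)
grab('top','t10');crop(grab('scene','s10'),280,110,140,120,5,'s10c')"
```

```text
time: 16.75
position: [0.4043, 0.1957, 0.01]
tool_rot: [1.153, 1.253, -1.148]
ft_force: [-0.0, -3.0, 1.9]
grip_width: 0.45
time: 17.62
position: [0.4035, 0.1943, 0.1887]
tool_rot: [1.151, 1.254, -1.15]
ft_force: [-1.0, -0.3, -5.8]
grip_width: 0.448
travel [-0.0034, 0.1746, 0.1984] twist -0.006 yaw now -85.3 pos [0.4035 0.1943 0.1887] tilt -1.0 f [-1.  -0.3 -5.8] w 38.9 t 17.62 q7 -1.92
```

View pics/s10c.png

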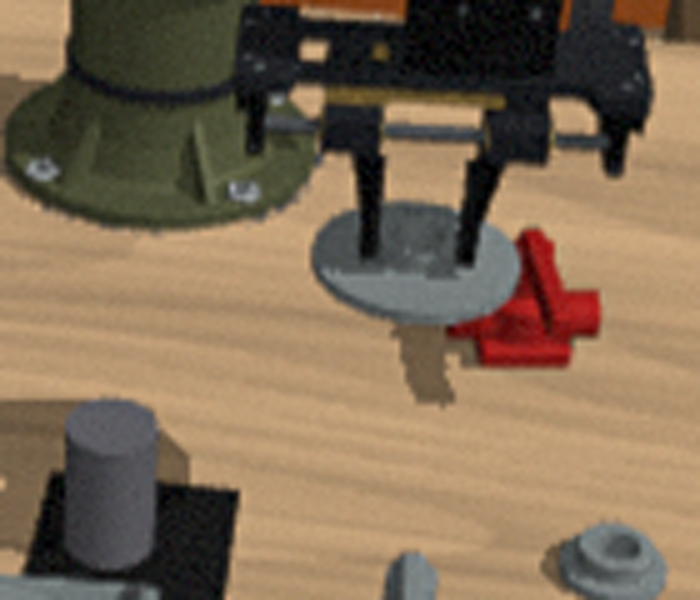

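```bash
python3 -m pendant '[{"travel":[0,0.04,0.045],"twist":0},{"travel":[0,0.08,0.09],"twist":0},{"travel":[0,0.12,0.135],"twist":0},{"travel":[0,0.15,0.17],"twist":0},{"travel":[0,0.17,0.19],"twist":0},{"travel":[0,0.175,0.198],"twist":0},{"travel":[0,0.175,0.198],"twist":0},{"travel":[0,0.175,0.198],"twist":0},{"travel":[0,0.175,0.198],"twist":0}]'; python3 -c "
from h import *
go([0.594,0.0107,0.145],-85)"
```

```text
time: 18.85
position: [0.5929, 0.0122, 0.1856]
tool_rot: [1.149, 1.257, -1.15]
ft_force: [-0.7, -0.7, -5.9]
grip_width: 0.455
travel [0.0406, 0.0012, 0.0019] twist -0.004 yaw now -85.2 pos [0.5929 0.0122 0.1856] tilt -1.0 f [-0.7 -0.7 -5.9] w 39.6 t 18.85 q7 -1.68
```

Descend to just above the post tip and look from both views.

```bash
python3 -m pendant '[{"travel":[0.02,0.0011,0.0015],"twist":0},{"travel":[0.035,0.0011,0.0015],"twist":0},{"travel":[0.042,0.0011,0.0015],"twist":0},{"travel":[0.042,0.0011,0.0015],"twist":0},{"travel":[0.042,0.0011,0.0015],"twist":0}]'; python3 -c "
from h import *
go([0.594,0.0107,0.145],-85)
crop(grab('scene','s11'),210,150,140,110,5,'s11c')"
```

```text
time: 19.48
position: [0.5943, 0.0111, 0.144]
tool_rot: [1.149, 1.256, -1.149]
ft_force: [-0.2, 0.5, -4.9]
grip_width: 0.449
travel [-0.001, -0.0004, 0.0004] twist -0.004 yaw now -85.2 pos [0.5943 0.0111 0.144 ] tilt -1.0 f [-0.2  0.5 -4.9] w 39.1 t 19.48 q7 -1.69
```

View pics/s11c.png

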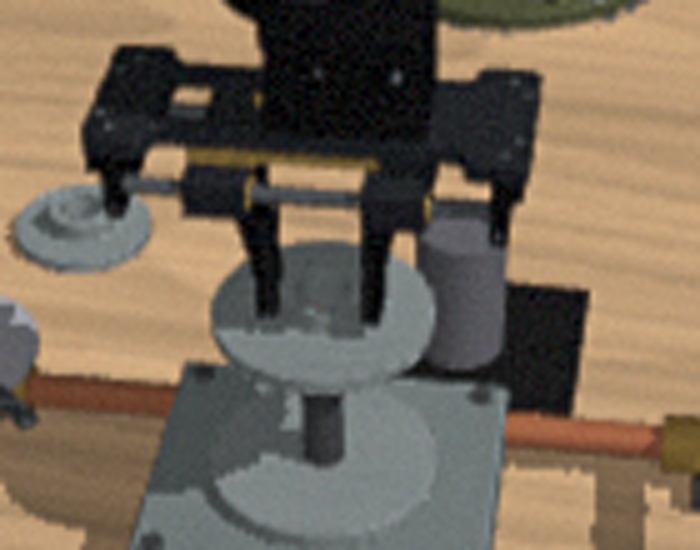

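```bash
python3 -m pendant '[{"travel":[0.008,0,0],"twist":0},{"travel":[0.016,0,0],"twist":0},{"travel":[0.024,0,0],"twist":0},{"travel":[0.03,0,0],"twist":0},{"travel":[0.03,0,0],"twist":0}]'; python3 -c "
from h import *
go([0.594,0.0107,0.060],-85)"
```

```text
time: 20.15
position: [0.5937, 0.0113, 0.1134]
tool_rot: [1.149, 1.257, -1.15]
ft_force: [0.2, 0.2, -4.8]
grip_width: 0.45
travel [0.0534, 0.0006, 0.001] twist -0.004 yaw now -85.2 pos [0.5937 0.0113 0.1134] tilt -1.0 f [ 0.2  0.2 -4.8] w 39.2 t 20.15 q7 -1.71
```

```bash
python3 -m pendant '[{"travel":[0.02,0,0],"twist":0},{"travel":[0.035,0,0],"twist":0},{"travel":[0.045,0,0],"twist":0},{"travel":[0.05,0,0],"twist":0},{"travel":[0.053,0,0],"twist":0},{"travel":[0.053,0,0],"twist":0},{"travel":[0.053,0,0],"twist":0}]'; python3 -c "
from h import *
go([0.594,0.0107,0.060],-85)"
```

```text
time: 21.02
position: [0.5936, 0.0117, 0.0607]
tool_rot: [1.149, 1.257, -1.149]
ft_force: [-0.6, -0.4, -5.8]
grip_width: 0.447
travel [0.0007, 0.0003, 0.001] twist -0.004 yaw now -85.2 pos [0.5936 0.0117 0.0607] tilt -1.0 f [-0.6 -0.4 -5.8] w 38.9 t 21.02 q7 -1.73
```

```bash
python3 -m pendant '[{"travel":[0.001,0,0],"twist":0},{"travel":[0.002,0,0],"twist":0},{"travel":[0.002,0,0],"twist":0},{"travel":[0.002,0,0],"twist":0}]'; python3 -m pendant '[{"travel":[0,0,0],"twist":0},{"travel":[0,0,0],"twist":0},{"travel":[0,0,0],"twist":0},{"travel":[0,0,0],"twist":0},{"travel":[0,0,0],"twist":0}]' 1; python3 -m pendant '[{"travel":[-0.02,0,0],"twist":0},{"travel":[-0.06,0,0],"twist":0},{"travel":[-0.12,0,0],"twist":0},{"travel":[-0.16,0,0],"twist":0},{"travel":[-0.16,0,0],"twist":0},{"travel":[-0.16,0,0],"twist":0}]'
python3 - <<'E'
from meas import *
np.set_printoptions(precision=4,suppress=True)
t=grab('top','t12');s=grab('scene','s12');crop(s,210,150,140,130,5,'s12c')
crop(t,335,205,110,70,7,'t12c')
go([0.5,-0.25,0.2],-85)
print(weights(t,"top",[(363,245),(413,236)],.007));print(weights(s,"scene",[(226,195),(177,195)],.007))
E
```

```text
time: 21.52
position: [0.5938, 0.0117, 0.06]
tool_rot: [1.149, 1.256, -1.149]
ft_force: [-4.4, -0.5, 6.2]
grip_width: 0.45
time: 22.15
position: [0.5938, 0.0117, 0.0599]
tool_rot: [1.149, 1.256, -1.149]
ft_force: [-0.7, -0.6, 0.0]
grip_width: 0.928
time: 22.9
position: [0.5946, 0.0108, 0.2204]
tool_rot: [1.149, 1.255, -1.149]
ft_force: [0.2, 0.1, -0.6]
grip_width: 0.999
travel [0.0182, -0.1152, 0.2521] twist -0.004 yaw now -85.2 pos [0.594  0.0107 0.2189] tilt -1.0 f [ 0.1 -0.4 -0.5] w 87.0 t 23.0 q7 -1.67
[[ 0.3848 -0.1868  0.074  78.      0.0814]
 [ 0.4006 -0.3558  0.0859 86.      0.0893]]
[[ 0.3884 -0.185   0.0789 63.      0.0843]
 [ 0.4041 -0.3529  0.0912 73.      0.0969]]
```

View pics/s12c.png

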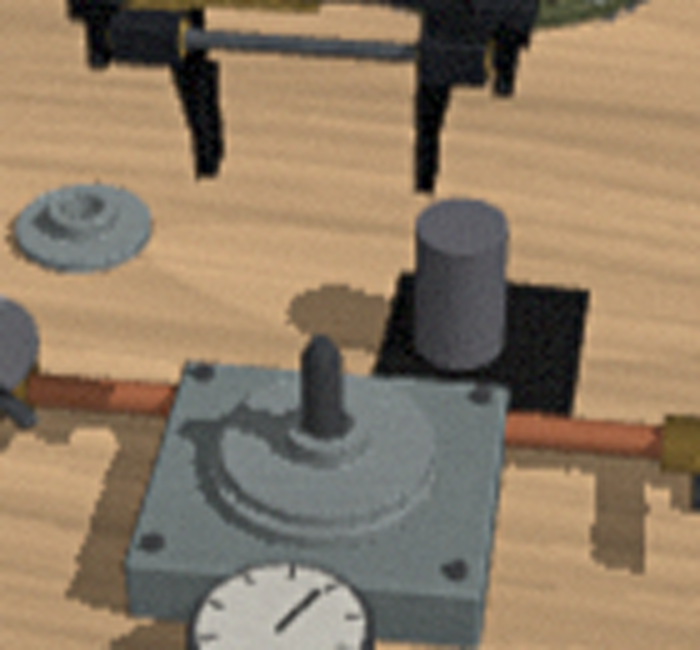

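View pics/t12c.png

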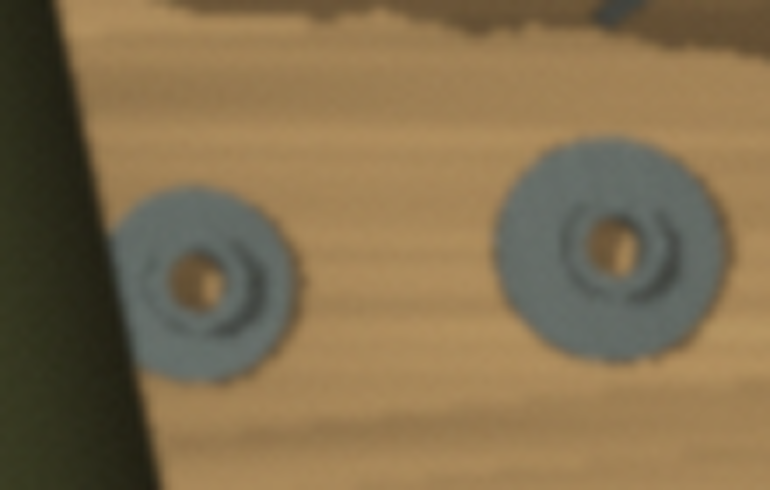

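Run:
```python
from meas import *
print(plane("top",[(421.7,240.07)],.008))
p=plane("top",[(421.7,240.07)],.008)[0]
go([p[0],p[1],0.2],-85)
```

```text
[[ 0.40094141 -0.35582896  0.008     ]]
travel [0.0184, -0.2227, 0.3493] twist -0.004 yaw now -85.2 pos [0.594  0.0107 0.2189] tilt -1.0 f [ 0.1 -0.4 -0.5] w 87.0 t 23.0 q7 -1.67
```

```bash
python3 -m pendant '[{"travel":[0,-0.03,0.05],"twist":0},{"travel":[0,-0.06,0.1],"twist":0},{"travel":[0,-0.095,0.15],"twist":0},{"travel":[0,-0.125,0.2],"twist":0},{"travel":[0,-0.16,0.25],"twist":0},{"travel":[0,-0.19,0.3],"twist":0},{"travel":[0.02,-0.222,0.348],"twist":0},{"travel":[0.06,-0.222,0.348],"twist":0},{"travel":[0.1,-0.222,0.348],"twist":0},{"travel":[0.14,-0.222,0.348],"twist":0}]'; python3 -m pendant '[{"travel":[0.0,0,0],"twist":0},{"travel":[0,0,0],"twist":0}]'
python3 - <<'E'
from meas import *
go([0.4018,-0.355,0.010],-85)
s=grab('scene','s13');crop(s,140,140,110,80,7,'s13c')
E
```

```text
time: 24.25
position: [0.3996, -0.3533, 0.0761]
tool_rot: [1.149, 1.26, -1.151]
ft_force: [-0.6, 0.1, 0.2]
grip_width: 1.005
time: 24.5
position: [0.3998, -0.3533, 0.0766]
tool_rot: [1.149, 1.26, -1.151]
ft_force: [1.3, 0.1, 0.0]
grip_width: 0.999
travel [0.0665, 0.0024, 0.0023] twist -0.004 yaw now -85.2 pos [ 0.3998 -0.3533  0.0766] tilt -0.9999 f [1.3 0.1 0. ] w 86.9 t 24.5 q7 -0.88
```

View pics/s13c.png

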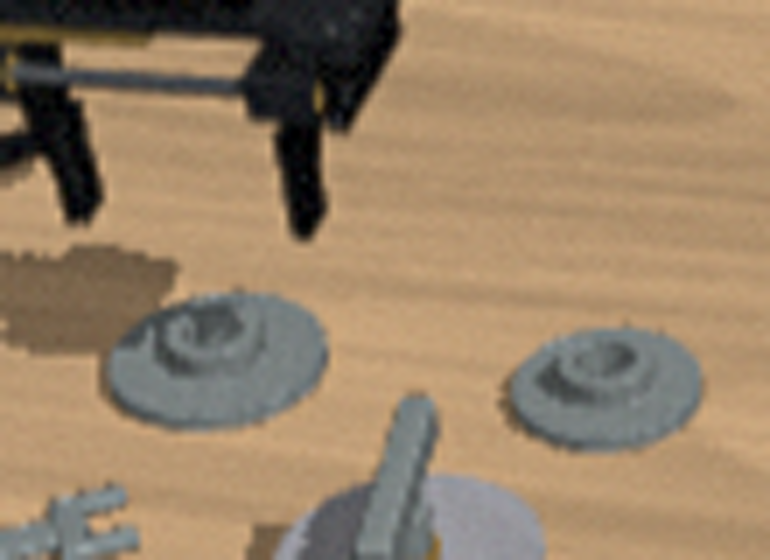

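Run:
```python
from meas import *
print(plane("scene",[(140+211/7-.43,140+329/7-.43)],.020),plane("scene",[(140+211/7-.43,140+329/7-.43)],.018))
t=grab('top','t13');crop(t,395,215,60,50,10,'t13c')
```

```text
[[ 0.40105023 -0.35570256  0.02      ]] [[ 0.39852863 -0.35720887  0.018     ]]
```

View pics/t13c.png

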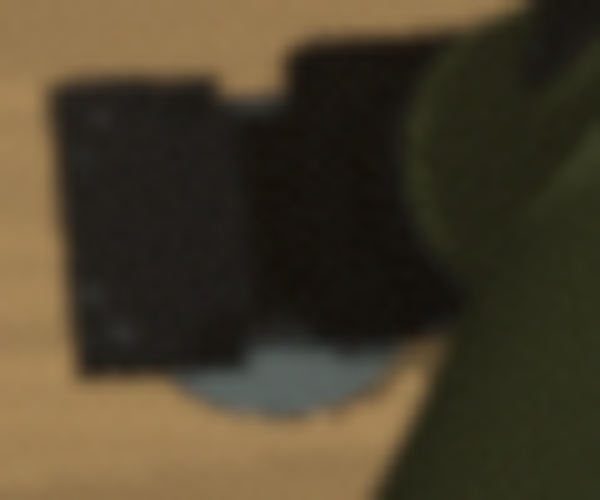

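```bash
python3 -m pendant '[{"travel":[0.03,0.0012,0.0024],"twist":0},{"travel":[0.05,0.0012,0.0024],"twist":0},{"travel":[0.062,0.0012,0.0024],"twist":0},{"travel":[0.0665,0.0012,0.0024],"twist":0},{"travel":[0.0665,0.0012,0.0024],"twist":0},{"travel":[0.0665,0.0012,0.0024],"twist":0}]';python3 -c "
from h import *
go([0.4012,-0.3556,0.010],-85)"
```

```text
time: 25.35
position: [0.4021, -0.3565, 0.0122]
tool_rot: [1.148, 1.255, -1.15]
ft_force: [0.4, -0.2, -0.4]
grip_width: 0.997
travel [0.0022, -0.0008, -0.001] twist -0.004 yaw now -85.2 pos [ 0.4021 -0.3565  0.0122] tilt -1.0 f [ 0.4 -0.2 -0.4] w 86.8 t 25.35 q7 -0.91
```

```bash
python3 -m pendant '[{"travel":[0.002,-0.0008,0],"twist":0},{"travel":[0.002,-0.0008,0],"twist":0},{"travel":[0.002,-0.0008,0],"twist":0}]' 1; python3 -m pendant '[{"travel":[0,0,0],"twist":0},{"travel":[0,0,0],"twist":0},{"travel":[0,0,0],"twist":0},{"travel":[0,0,0],"twist":0},{"travel":[0,0,0],"twist":0},{"travel":[0,0,0],"twist":0},{"travel":[0,0,0],"twist":0},{"travel":[0,0,0],"twist":0}]' -1 40; python3 -m pendant '[{"travel":[-0.01,0,0],"twist":0},{"travel":[-0.03,0,0],"twist":0},{"travel":[-0.07,0,0],"twist":0},{"travel":[-0.13,0,0],"twist":0},{"travel":[-0.185,0,0],"twist":0},{"travel":[-0.185,0,0],"twist":0},{"travel":[-0.185,0,0],"twist":0}]'; python3 -c "
from h import *
go([0.5937,0.0107,0.19],-85)
grab('top','t14');crop(grab('scene','s14'),130,90,140,120,5,'s14c')"
```

```text
time: 25.72
position: [0.4013, -0.3566, 0.0102]
tool_rot: [1.148, 1.255, -1.15]
ft_force: [0.2, -0.5, -0.6]
grip_width: 1.001
time: 26.72
position: [0.4014, -0.3567, 0.0102]
tool_rot: [1.148, 1.255, -1.15]
ft_force: [0.6, -1.2, -1.2]
grip_width: 0.456
time: 27.6
position: [0.4015, -0.3566, 0.1939]
tool_rot: [1.148, 1.258, -1.151]
ft_force: [-0.2, 1.2, -5.3]
grip_width: 0.454
travel [0.0043, 0.222, -0.3501] twist -0.004 yaw now -85.3 pos [ 0.4015 -0.3566  0.1939] tilt -0.9999 f [-0.2  1.2 -5.3] w 39.5 t 27.6 q7 -0.85
```

View pics/s14c.png

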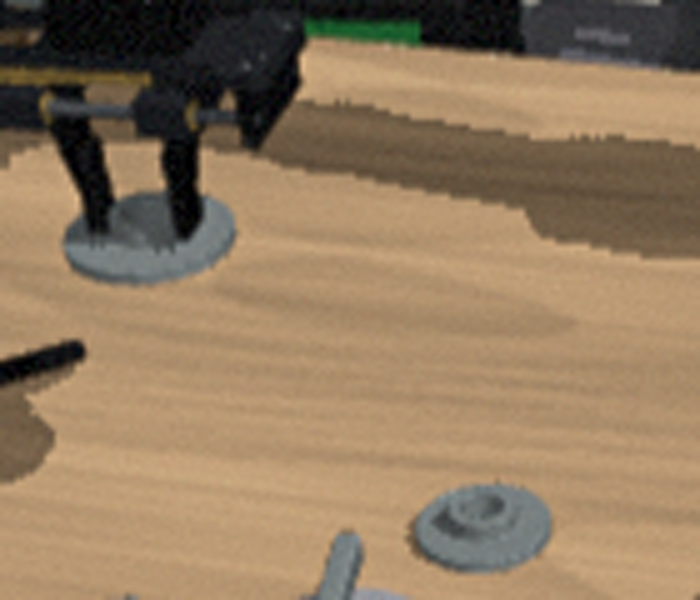

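```bash
python3 -m pendant '[{"travel":[0,0.03,-0.047],"twist":0},{"travel":[0,0.06,-0.095],"twist":0},{"travel":[0,0.09,-0.142],"twist":0},{"travel":[0,0.12,-0.19],"twist":0},{"travel":[0,0.15,-0.237],"twist":0},{"travel":[0,0.18,-0.284],"twist":0},{"travel":[0,0.205,-0.323],"twist":0},{"travel":[0,0.222,-0.35],"twist":0},{"travel":[0,0.222,-0.35],"twist":0},{"travel":[0,0.222,-0.35],"twist":0}]'; python3 -m pendant '[{"travel":[0,0,0],"twist":0},{"travel":[0,0,0],"twist":0}]'; python3 -c "
from h import *
go([0.5937,0.0112,0.145],-85)"
```

```text
time: 28.95
position: [0.5922, 0.01, 0.1915]
tool_rot: [1.147, 1.262, -1.154]
ft_force: [-0.6, -0.4, -4.1]
grip_width: 0.454
time: 29.2
position: [0.5917, 0.0085, 0.1911]
tool_rot: [1.148, 1.261, -1.157]
ft_force: [-0.7, 0.5, -5.1]
grip_width: 0.45
travel [0.046, 0.0029, -0.0022] twist -0.007 yaw now -85.4 pos [0.5917 0.0085 0.1911] tilt -0.9999 f [-0.7  0.5 -5.1] w 39.1 t 29.2 q7 -1.68
```

```bash
python3 -m pendant '[{"travel":[0.02,0.002,-0.0022],"twist":0},{"travel":[0.035,0.002,-0.0022],"twist":0},{"travel":[0.046,0.002,-0.0022],"twist":0},{"travel":[0.046,0.002,-0.0022],"twist":0},{"travel":[0.046,0.002,-0.0022],"twist":0}]'; python3 -c "
from h import *
go([0.5938,0.0112,0.145],-85)
crop(grab('scene','s15'),210,150,140,110,5,'s15c')"
```

```text
time: 29.82
position: [0.5932, 0.0112, 0.1454]
tool_rot: [1.148, 1.261, -1.156]
ft_force: [0.0, 0.4, -4.2]
grip_width: 0.45
travel [0.0004, 0.0006, 0.0001] twist -0.007 yaw now -85.4 pos [0.5932 0.0112 0.1454] tilt -0.9999 f [ 0.   0.4 -4.2] w 39.2 t 29.82 q7 -1.7
```

View pics/s15c.png

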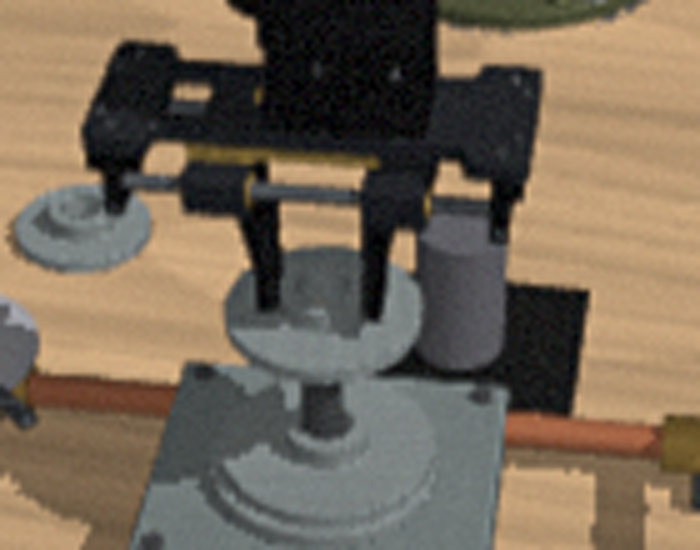

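Aligned over the post. Descend.

```bash
python3 -m pendant '[{"travel":[0.008,0.0005,0],"twist":0},{"travel":[0.016,0.0005,0],"twist":0},{"travel":[0.024,0.0005,0],"twist":0},{"travel":[0.032,0.0005,0],"twist":0},{"travel":[0.032,0.0005,0],"twist":0}]'; python3 -c "
from h import *
go([0.5938,0.0112,0.080],-85)"
```

```text
time: 30.5
position: [0.5927, 0.0114, 0.1126]
tool_rot: [1.147, 1.262, -1.157]
ft_force: [1.0, 1.2, -4.4]
grip_width: 0.452
travel [0.0325, 0.0016, 0.0006] twist -0.007 yaw now -85.4 pos [0.5927 0.0114 0.1126] tilt -0.9999 f [ 1.   1.2 -4.4] w 39.3 t 30.5 q7 -1.71
```

```bash
python3 -m pendant '[{"travel":[0.012,0.001,0],"twist":0},{"travel":[0.022,0.001,0],"twist":0},{"travel":[0.029,0.001,0],"twist":0},{"travel":[0.032,0.001,0],"twist":0},{"travel":[0.032,0.001,0],"twist":0},{"travel":[0.032,0.001,0],"twist":0}]'; python3 -c "
from h import *
go([0.5938,0.0112,0.080],-85)"
```

```text
time: 31.25
position: [0.5936, 0.0118, 0.0808]
tool_rot: [1.148, 1.262, -1.156]
ft_force: [1.0, -0.2, -4.4]
grip_width: 0.452
travel [0.0008, 0.0002, 0.0006] twist -0.007 yaw now -85.4 pos [0.5936 0.0118 0.0808] tilt -0.9999 f [ 1.  -0.2 -4.4] w 39.3 t 31.25 q7 -1.73
```

```bash
python3 -m pendant '[{"travel":[0.001,0,0],"twist":0},{"travel":[0.002,0,0],"twist":0},{"travel":[0.002,0,0],"twist":0},{"travel":[0.002,0,0],"twist":0}]'; python3 -m pendant '[{"travel":[0,0,0],"twist":0},{"travel":[0,0,0],"twist":0},{"travel":[0,0,0],"twist":0},{"travel":[0,0,0],"twist":0},{"travel":[0,0,0],"twist":0}]' 1; python3 -m pendant '[{"travel":[-0.02,0,0],"twist":0},{"travel":[-0.06,0,0],"twist":0},{"travel":[-0.12,0,0],"twist":0},{"travel":[-0.14,0,0],"twist":0},{"travel":[-0.14,0,0],"twist":0},{"travel":[-0.14,0,0],"twist":0}]'
python3 - <<'E'
from meas import *
np.set_printoptions(precision=4,suppress=True)
t=grab('top','t16');s=grab('scene','s16');crop(s,210,150,140,130,5,'s16c')
crop(t,335,215,60,60,10,'t16c')
go([0.386,-0.186,0.2],-85)
print(weights(t,"top",[(363,245),(184,237)],.007));print(weights(s,"scene",[(226,195),(402,222)],.007))
E
```

```text
time: 31.75
position: [0.5937, 0.0117, 0.0802]
tool_rot: [1.148, 1.261, -1.157]
ft_force: [-4.0, -0.1, 4.8]
grip_width: 0.453
time: 32.38
position: [0.5938, 0.0117, 0.0801]
tool_rot: [1.148, 1.261, -1.156]
ft_force: [0.8, 0.4, -0.3]
grip_width: 0.934
time: 33.12
position: [0.5947, 0.0107, 0.2185]
tool_rot: [1.147, 1.263, -1.158]
ft_force: [-0.7, -0.0, -1.1]
grip_width: 1.0
travel [0.0205, -0.2234, 0.1795] twist -0.007 yaw now -85.4 pos [0.5946 0.0108 0.218 ] tilt -0.9998 f [ 0.1 -0.8  0.7] w 87.0 t 33.23 q7 -1.67
[[ 0.3852 -0.1886  0.0721 76.      0.0787]
 [ 0.4048  0.32    0.0505 52.      0.0536]]
[[ 0.3884 -0.185   0.0789 63.      0.0843]
 [ 0.4068  0.3207  0.06   52.      0.0678]]
```

View pics/s16c.png

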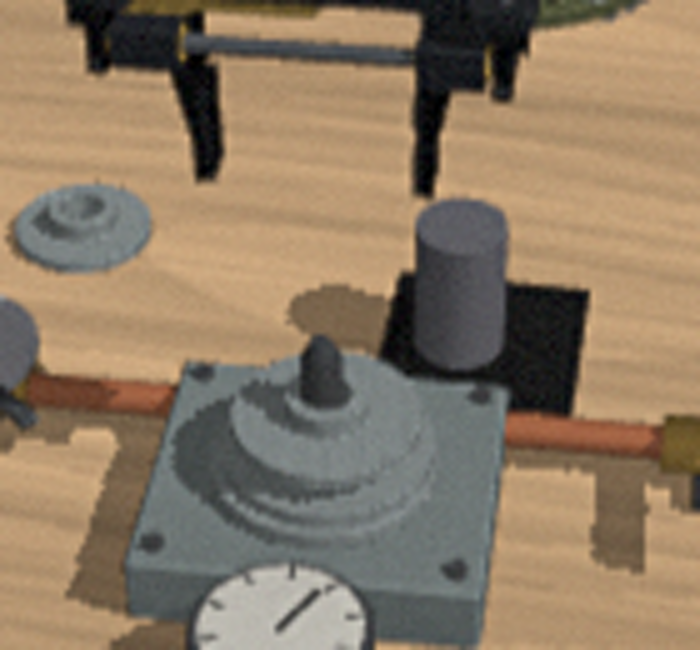

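View pics/t16c.png

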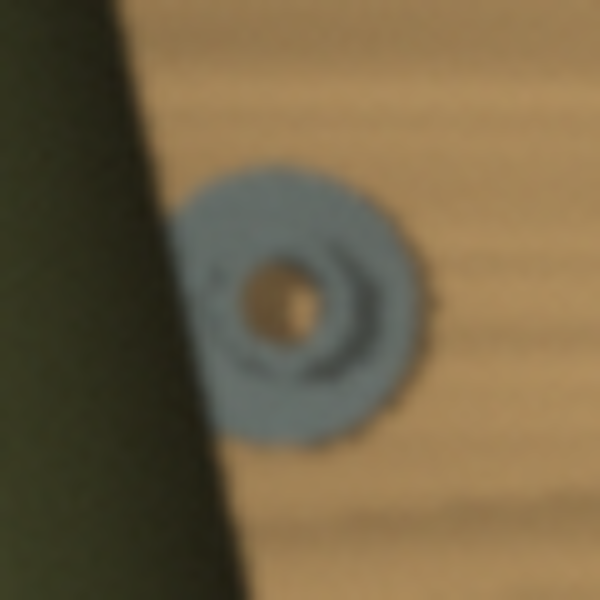

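Run:
```python
from meas import *
print(plane("top",[(362.9,245.05)],.008),plane("scene",[(226.6,191.6)],.02))
go([0.385,-0.187,0.07],-85)
```

```text
[[ 0.38525616 -0.18832547  0.008     ]] [[ 0.38937865 -0.18260786  0.02      ]]
travel [0.1505, -0.2223, 0.1813] twist -0.007 yaw now -85.4 pos [0.5946 0.0108 0.218 ] tilt -0.9998 f [ 0.1 -0.8  0.7] w 87.0 t 33.23 q7 -1.67
```

```bash
python3 -m pendant '[{"travel":[0,-0.045,0.036],"twist":0},{"travel":[0,-0.09,0.072],"twist":0},{"travel":[0,-0.135,0.108],"twist":0},{"travel":[0.0,-0.18,0.145],"twist":0},{"travel":[0.02,-0.21,0.17],"twist":0},{"travel":[0.06,-0.2215,0.181],"twist":0},{"travel":[0.11,-0.2215,0.181],"twist":0},{"travel":[0.15,-0.2215,0.181],"twist":0},{"travel":[0.15,-0.2215,0.181],"twist":0},{"travel":[0.15,-0.2215,0.181],"twist":0}]'
python3 - <<'E'
from meas import *
go([0.386,-0.187,0.010],-85)
s=grab('scene','s17');crop(s,180,140,110,80,7,'s17c')
t=grab('top','t17');crop(t,335,205,70,60,10,'t17c')
E
```

```text
time: 34.48
position: [0.3864, -0.1868, 0.0713]
tool_rot: [1.146, 1.263, -1.158]
ft_force: [-0.6, 0.1, 0.4]
grip_width: 1.001
travel [0.0613, 0.0005, 0.0006] twist -0.007 yaw now -85.4 pos [ 0.3864 -0.1868  0.0713] tilt -0.9998 f [-0.6  0.1  0.4] w 87.1 t 34.48 q7 -1.11
```

View pics/s17c.png

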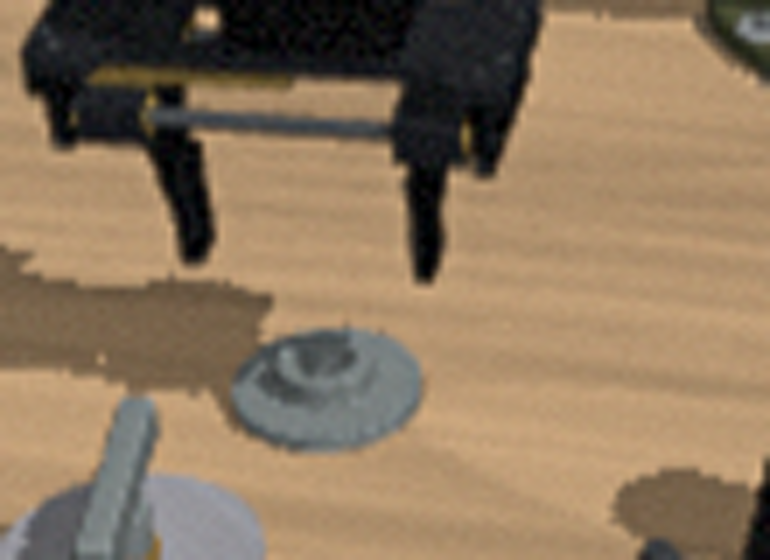

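View pics/t17c.png

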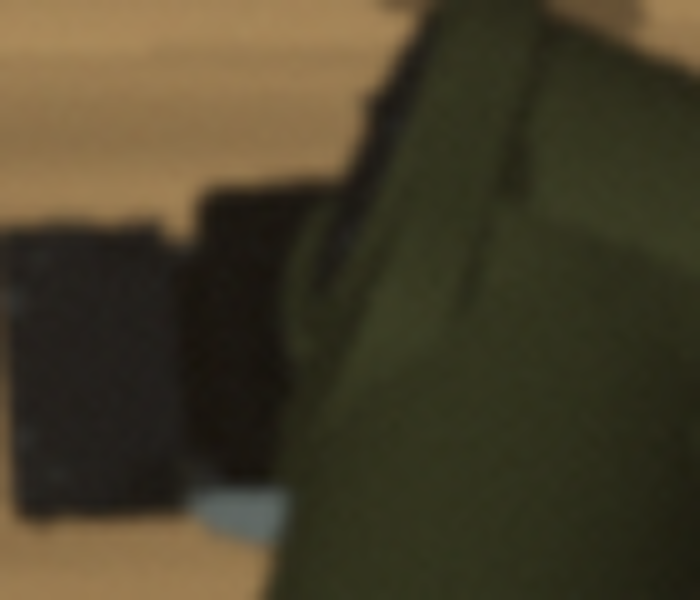

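Run:
```python
from meas import *
print(plane("scene",[(225.43,190.5)],.02))
print(plane("scene",[(180+327/7-.5,140+388/7-.5)],.006), "flange ext")
print(proj("scene",[(.3864,-.1868,.0713),(.3852,-.187,.02),(.3852,-.187,.008),(.3864,-.187,.02)]), proj("top",[(.3852,-.187,.008)]))
```

```text
[[ 0.38492607 -0.18769468  0.02      ]]
[[ 0.38749275 -0.18574082  0.006     ]] flange ext
[[223.92730359 176.30545458]
 [225.62599684 190.58374874]
 [225.9951581  193.87402575]
 [225.49419654 190.82103389]] [[362.43386627 245.06553646]]
```

```bash
python3 -m pendant '[{"travel":[0.03,-0.0007,0],"twist":0},{"travel":[0.048,-0.0007,0],"twist":0},{"travel":[0.057,-0.0007,0],"twist":0},{"travel":[0.061,-0.0007,0],"twist":0},{"travel":[0.061,-0.0007,0],"twist":0},{"travel":[0.061,-0.0007,0],"twist":0}]';python3 -c "
from h import *
go([0.3856,-0.1873,0.010],-85)"
```

```text
time: 35.33
position: [0.3861, -0.1873, 0.0118]
tool_rot: [1.146, 1.259, -1.157]
ft_force: [0.8, 0.2, -1.0]
grip_width: 0.998
travel [0.0018, -0.0005, -0.0] twist -0.007 yaw now -85.4 pos [ 0.3861 -0.1873  0.0118] tilt -0.9999 f [ 0.8  0.2 -1. ] w 86.9 t 35.33 q7 -1.16
```

```bash
python3 -m pendant '[{"travel":[0.0018,-0.0005,0],"twist":0},{"travel":[0.0018,-0.0005,0],"twist":0},{"travel":[0.0018,-0.0005,0],"twist":0}]' 1; python3 -m pendant '[{"travel":[0,0,0],"twist":0},{"travel":[0,0,0],"twist":0},{"travel":[0,0,0],"twist":0},{"travel":[0,0,0],"twist":0},{"travel":[0,0,0],"twist":0},{"travel":[0,0,0],"twist":0},{"travel":[0,0,0],"twist":0},{"travel":[0,0,0],"twist":0}]' -1 40; python3 -m pendant '[{"travel":[-0.01,0,0],"twist":0},{"travel":[-0.03,0,0],"twist":0},{"travel":[-0.07,0,0],"twist":0},{"travel":[-0.13,0,0],"twist":0},{"travel":[-0.185,0,0],"twist":0},{"travel":[-0.185,0,0],"twist":0},{"travel":[-0.185,0,0],"twist":0}]'; python3 -c "
from h import *
go([0.5937,0.0112,0.19],-85)
crop(grab('scene','s18'),180,100,140,120,5,'s18c')"
```

```text
time: 35.7
position: [0.3856, -0.1874, 0.0101]
tool_rot: [1.146, 1.259, -1.157]
ft_force: [0.4, 0.2, 0.1]
grip_width: 1.001
time: 36.7
position: [0.3856, -0.1875, 0.0101]
tool_rot: [1.146, 1.259, -1.157]
ft_force: [0.5, -0.2, 0.3]
grip_width: 0.443
time: 37.58
position: [0.3871, -0.1875, 0.1939]
tool_rot: [1.146, 1.261, -1.158]
ft_force: [-0.3, 1.0, -5.3]
grip_width: 0.449
travel [0.0016, 0.222, -0.1814] twist -0.007 yaw now -85.4 pos [ 0.3871 -0.1875  0.1939] tilt -0.9999 f [-0.3  1.  -5.3] w 39.0 t 37.58 q7 -1.05
```

View pics/s18c.png

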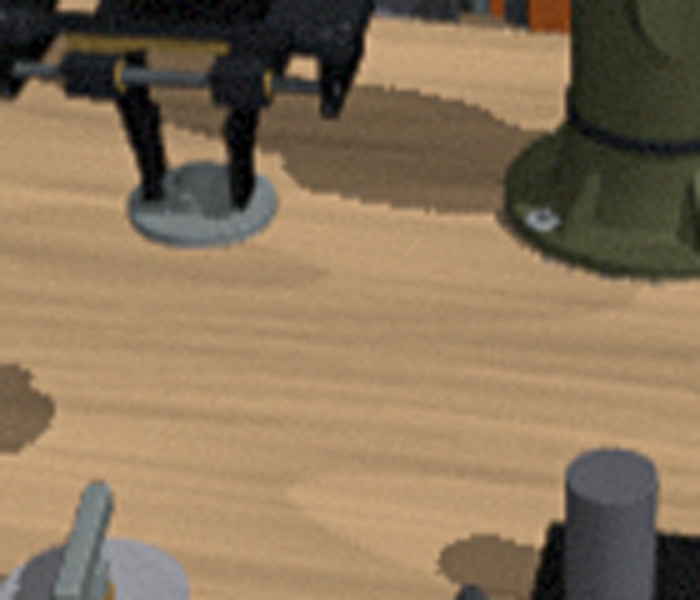

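```bash
python3 -m pendant '[{"travel":[0,0.045,-0.037],"twist":0},{"travel":[0,0.09,-0.074],"twist":0},{"travel":[0,0.135,-0.11],"twist":0},{"travel":[0,0.175,-0.143],"twist":0},{"travel":[0,0.205,-0.167],"twist":0},{"travel":[0,0.222,-0.1814],"twist":0},{"travel":[0,0.222,-0.1814],"twist":0},{"travel":[0,0.222,-0.1814],"twist":0},{"travel":[0,0.222,-0.1814],"twist":0}]'; python3 -c "
from h import *
go([0.5938,0.0112,0.145],-85)"
```

```text
time: 38.75
position: [0.5924, 0.0099, 0.1901]
tool_rot: [1.146, 1.262, -1.162]
ft_force: [0.1, 0.0, -3.4]
grip_width: 0.444
travel [0.0451, 0.0023, -0.001] twist -0.008 yaw now -85.5 pos [0.5924 0.0099 0.1901] tilt -0.9998 f [ 0.1  0.  -3.4] w 38.6 t 38.75 q7 -1.7
```

```bash
python3 -m pendant '[{"travel":[0.02,0.0018,-0.001],"twist":0},{"travel":[0.035,0.0018,-0.001],"twist":0},{"travel":[0.045,0.0018,-0.001],"twist":0},{"travel":[0.045,0.0018,-0.001],"twist":0},{"travel":[0.045,0.0018,-0.001],"twist":0}]'; python3 -c "
from h import *
go([0.5938,0.0112,0.145],-85)
crop(grab('scene','s19'),210,150,140,110,5,'s19c')"
```

```text
time: 39.38
position: [0.5937, 0.0113, 0.1455]
tool_rot: [1.146, 1.262, -1.161]
ft_force: [-0.5, 1.2, -4.4]
grip_width: 0.447
travel [0.0005, 0.0001, 0.0001] twist -0.008 yaw now -85.5 pos [0.5937 0.0113 0.1455] tilt -0.9998 f [-0.5  1.2 -4.4] w 38.9 t 39.38 q7 -1.72
```

View pics/s19c.png

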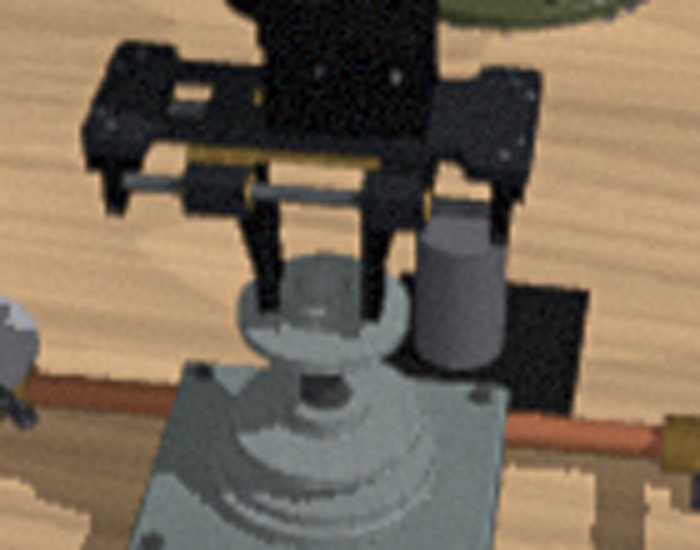

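Aligned again. Descend; home TCP z is about 0.100.

```bash
python3 -m pendant '[{"travel":[0.008,0,0],"twist":0},{"travel":[0.016,0,0],"twist":0},{"travel":[0.024,0,0],"twist":0},{"travel":[0.032,0,0],"twist":0},{"travel":[0.04,0,0],"twist":0},{"travel":[0.0445,0,0],"twist":0},{"travel":[0.0445,0,0],"twist":0},{"travel":[0.0445,0,0],"twist":0}]'; python3 -c "
from h import *
go([0.5938,0.0112,0.1],-85)"
```

```text
time: 40.42
position: [0.5933, 0.0116, 0.1015]
tool_rot: [1.147, 1.261, -1.16]
ft_force: [-0.9, 0.9, -4.2]
grip_width: 0.446
travel [0.0015, 0.0005, 0.0004] twist -0.008 yaw now -85.5 pos [0.5933 0.0116 0.1015] tilt -0.9999 f [-0.9  0.9 -4.2] w 38.8 t 40.42 q7 -1.74
```

```bash
python3 -m pendant '[{"travel":[0.0015,0,0],"twist":0},{"travel":[0.003,0,0],"twist":0},{"travel":[0.003,0,0],"twist":0},{"travel":[0.003,0,0],"twist":0}]'; python3 -m pendant '[{"travel":[0,0,0],"twist":0},{"travel":[0,0,0],"twist":0},{"travel":[0,0,0],"twist":0},{"travel":[0,0,0],"twist":0},{"travel":[0,0,0],"twist":0}]' 1; python3 -m pendant '[{"travel":[-0.02,0,0],"twist":0},{"travel":[-0.06,0,0],"twist":0},{"travel":[-0.1,0,0],"twist":0},{"travel":[-0.12,0,0],"twist":0},{"travel":[-0.12,0,0],"twist":0},{"travel":[-0.12,0,0],"twist":0}]'
python3 - <<'E'
from meas import *
np.set_printoptions(precision=4,suppress=True)
t=grab('top','t20');s=grab('scene','s20');crop(s,210,150,140,130,5,'s20c')
crop(t,165,215,50,45,14,'t20c');crop(s,380,200,45,40,14,'s20d')
go([0.405,0.320,0.2],-85)
print(weights(t,"top",[(184,237)],.007));print(weights(s,"scene",[(402,222)],.007))
E
```

```text
time: 40.92
position: [0.5936, 0.0116, 0.1001]
tool_rot: [1.147, 1.26, -1.16]
ft_force: [-3.7, -1.0, 5.7]
grip_width: 0.446
time: 41.55
position: [0.5936, 0.0117, 0.1]
tool_rot: [1.147, 1.26, -1.16]
ft_force: [0.2, -0.6, -0.0]
grip_width: 0.925
time: 42.3
position: [0.5947, 0.011, 0.2185]
tool_rot: [1.146, 1.262, -1.162]
ft_force: [0.1, -0.3, -0.6]
grip_width: 1.004
travel [0.0229, -0.1642, -0.3229] twist -0.008 yaw now -85.5 pos [0.5945 0.011  0.2181] tilt -0.9998 f [-0.1 -0.5 -0.6] w 87.1 t 42.4 q7 -1.69
[[ 0.4048  0.32    0.0505 52.      0.0536]]
[[ 0.4068  0.3207  0.06   52.      0.0678]]
```

View pics/s20c.png

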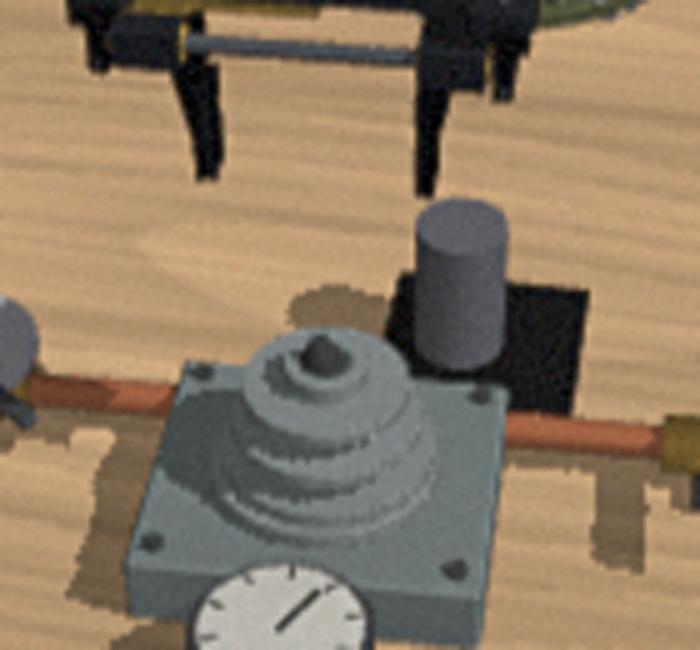

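View pics/t20c.png

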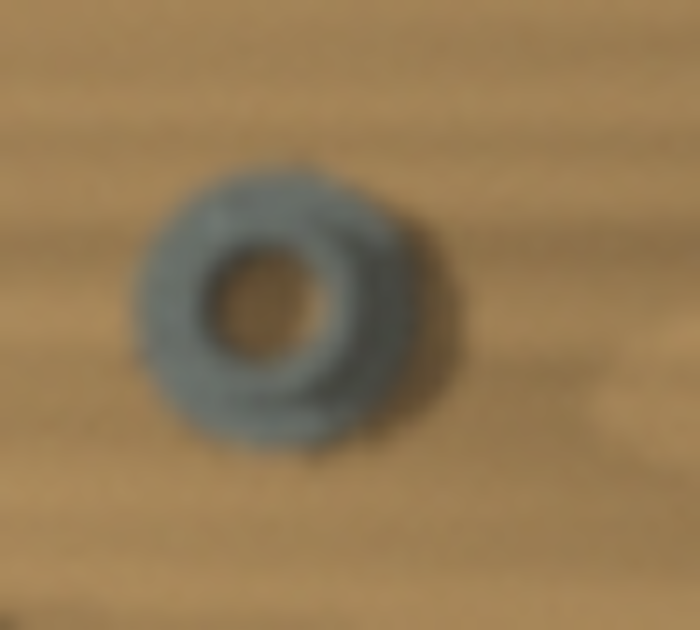

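View pics/s20d.png

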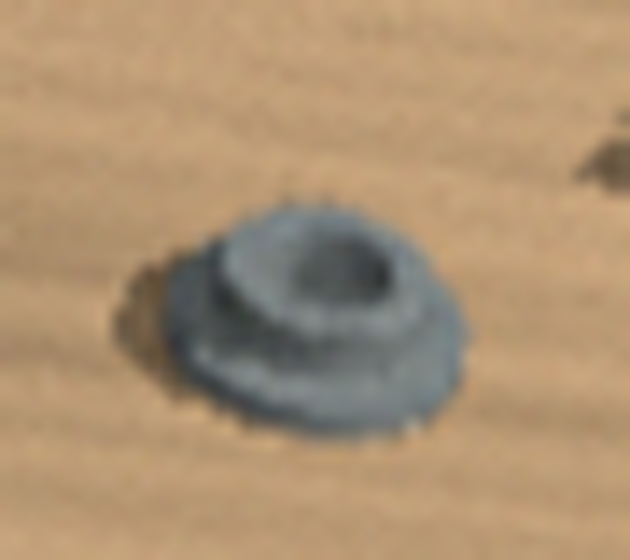

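Run:
```python
from meas import *
print(plane("top",[(184.25,236.3)],.008), plane("scene",[(380+330/14-.5,200+272/14-.5)],.02))
go([0.405,0.3205,0.08],-68)
```

```text
[[0.40554139 0.32018405 0.008     ]] [[0.4072174  0.32105447 0.02      ]]
travel [0.1429, -0.162, -0.3227] twist -0.305 yaw now -85.5 pos [0.5945 0.011  0.2181] tilt -0.9998 f [-0.1 -0.5 -0.6] w 87.1 t 42.4 q7 -1.69
```

```bash
python3 -m pendant '[{"travel":[0,-0.025,-0.05],"twist":0},{"travel":[0,-0.05,-0.1],"twist":-0.1},{"travel":[0,-0.075,-0.15],"twist":-0.2},{"travel":[0.0,-0.1,-0.2],"twist":-0.305},{"travel":[0.0,-0.125,-0.25],"twist":-0.305},{"travel":[0.03,-0.15,-0.3],"twist":-0.305},{"travel":[0.08,-0.1615,-0.3227],"twist":-0.305},{"travel":[0.12,-0.1615,-0.3227],"twist":-0.305},{"travel":[0.14,-0.1615,-0.3227],"twist":-0.305},{"travel":[0.14,-0.1615,-0.3227],"twist":-0.305}]'
python3 - <<'E'
from meas import *
go([0.4055,0.3205,0.010],-68)
s=grab('scene','s21');crop(s,350,150,100,90,7,'s21c')
E
```

```text
time: 43.65
position: [0.4048, 0.3195, 0.0816]
tool_rot: [0.917, 1.387, -0.933]
ft_force: [-0.8, 0.3, -0.3]
grip_width: 0.999
travel [0.0716, 0.0024, 0.0001] twist -0.001 yaw now -68.0 pos [0.4048 0.3195 0.0816] tilt -0.9998 f [-0.8  0.3 -0.3] w 87.0 t 43.65 q7 -2.1
```

View pics/s21c.png

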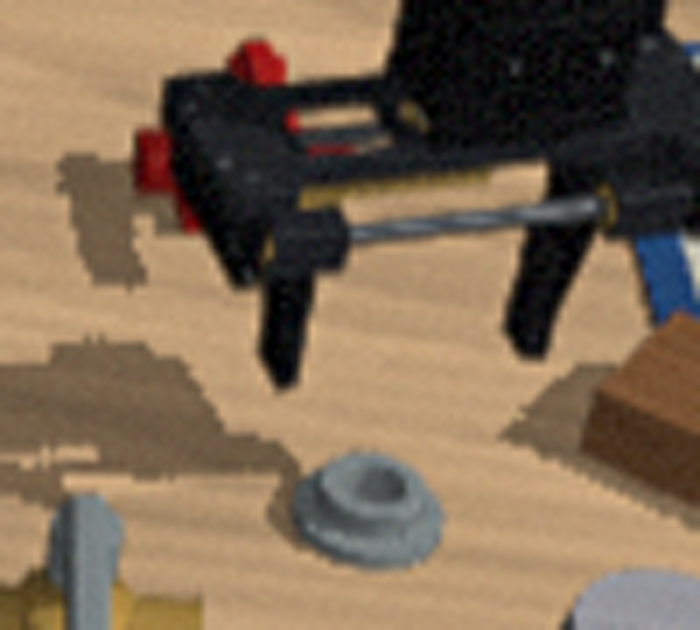

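```bash
python3 -m pendant '[{"travel":[0.03,0.0014,0],"twist":0},{"travel":[0.055,0.002,0],"twist":0},{"travel":[0.066,0.0024,0],"twist":0},{"travel":[0.0716,0.0024,0],"twist":0},{"travel":[0.0716,0.0024,0],"twist":0},{"travel":[0.0716,0.0024,0],"twist":0}]';python3 -c "
from h import *
go([0.4057,0.3205,0.010],-68)
print(R.from_rotvec(ctrl.get_state()['tool_rot']).as_matrix().round(4))"
```

```text
time: 44.45
position: [0.4073, 0.322, 0.0123]
tool_rot: [0.92, 1.385, -0.93]
ft_force: [-0.7, -0.3, -1.0]
grip_width: 1.0
travel [0.0023, -0.002, 0.0008] twist -0.001 yaw now -68.1 pos [0.4073 0.322  0.0123] tilt -0.9998 f [-0.7 -0.3 -1. ] w 87.0 t 44.45 q7 -2.18
[[-0.0179  0.9274  0.3736]
 [ 0.0051  0.3738 -0.9275]
 [-0.9998 -0.0147 -0.0114]]
```

```bash
python3 -m pendant '[{"travel":[0.002,-0.002,0.0005],"twist":0},{"travel":[0.002,-0.002,0.0005],"twist":0},{"travel":[0.002,-0.002,0.0005],"twist":0}]' 1; python3 -m pendant '[{"travel":[0,0,0],"twist":0},{"travel":[0,0,0],"twist":0},{"travel":[0,0,0],"twist":0},{"travel":[0,0,0],"twist":0},{"travel":[0,0,0],"twist":0},{"travel":[0,0,0],"twist":0},{"travel":[0,0,0],"twist":0},{"travel":[0,0,0],"twist":0}]' -1 40; python3 -m pendant '[{"travel":[-0.01,0,0],"twist":0},{"travel":[-0.03,0,0],"twist":0},{"travel":[-0.07,0,0],"twist":0},{"travel":[-0.13,0,0],"twist":0},{"travel":[-0.185,0,0],"twist":0},{"travel":[-0.185,0,0],"twist":0},{"travel":[-0.185,0,0],"twist":0}]'; python3 -c "
from h import *
go([0.5937,0.0112,0.19],-85)
crop(grab('scene','s22'),330,80,120,120,5,'s22c')"
```

```text
time: 44.82
position: [0.4056, 0.3207, 0.0104]
tool_rot: [0.92, 1.384, -0.93]
ft_force: [-0.9, -0.1, 0.0]
grip_width: 1.003
time: 45.82
position: [0.4057, 0.3207, 0.0104]
tool_rot: [0.92, 1.384, -0.93]
ft_force: [-0.5, -0.4, -0.1]
grip_width: 0.459
time: 46.7
position: [0.4086, 0.3194, 0.1955]
tool_rot: [0.92, 1.383, -0.93]
ft_force: [-0.2, 0.3, -3.1]
grip_width: 0.458
travel [0.001, 0.0565, 0.355] twist 0.296 yaw now -68.1 pos [0.4086 0.3194 0.1955] tilt -0.9998 f [-0.2  0.3 -3.1] w 39.9 t 46.7 q7 -2.0
```

View pics/s22c.png

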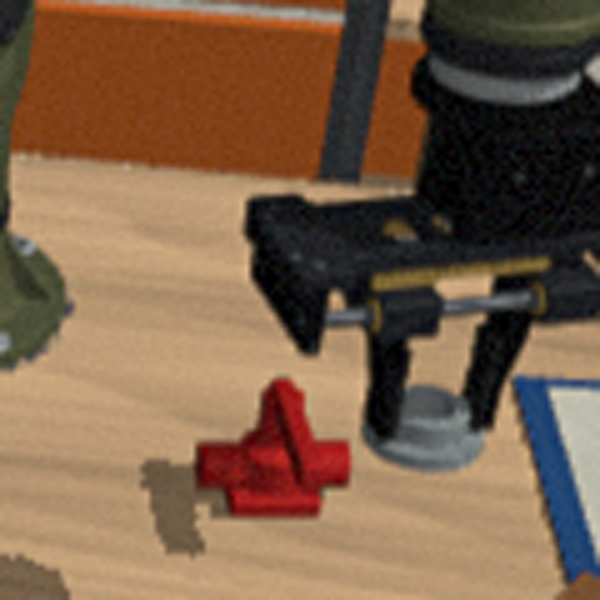

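```bash
python3 -m pendant '[{"travel":[0,0.008,0.05],"twist":0},{"travel":[0,0.016,0.1],"twist":0},{"travel":[0,0.024,0.15],"twist":0},{"travel":[0,0.032,0.2],"twist":0},{"travel":[0,0.04,0.25],"twist":0},{"travel":[0,0.048,0.3],"twist":0},{"travel":[0,0.053,0.335],"twist":0},{"travel":[0,0.0565,0.355],"twist":0},{"travel":[0,0.0565,0.355],"twist":0},{"travel":[0,0.0565,0.355],"twist":0}]'; python3 -m pendant '[{"travel":[0,0,0],"twist":0},{"travel":[0,0,0],"twist":0}]'; python3 -c "
from h import *
go([0.5938,0.0112,0.145],-68)"
```

```text
time: 48.0
position: [0.5923, 0.0135, 0.1896]
tool_rot: [0.917, 1.388, -0.929]
ft_force: [-0.4, 0.8, -2.0]
grip_width: 0.459
time: 48.25
position: [0.5919, 0.0151, 0.1899]
tool_rot: [0.915, 1.388, -0.927]
ft_force: [-0.4, 0.0, -1.4]
grip_width: 0.459
travel [0.0449, 0.0011, 0.0048] twist 0.004 yaw now -67.8 pos [0.5919 0.0151 0.1899] tilt -0.9998 f [-0.4  0.  -1.4] w 39.9 t 48.25 q7 -1.41
```

```bash
python3 -m pendant '[{"travel":[0.02,0.001,0.0048],"twist":0},{"travel":[0.035,0.001,0.0048],"twist":0},{"travel":[0.043,0.001,0.0048],"twist":0},{"travel":[0.043,0.001,0.0048],"twist":0},{"travel":[0.043,0.001,0.0048],"twist":0}]'; python3 -c "
from h import *
go([0.5938,0.0112,0.12],-68)
crop(grab('scene','s23'),210,150,140,110,5,'s23c')"
```

```text
time: 48.88
position: [0.5941, 0.0113, 0.1472]
tool_rot: [0.916, 1.388, -0.926]
ft_force: [-0.4, 0.7, -2.5]
grip_width: 0.459
travel [0.0272, 0.0001, 0.0003] twist 0.004 yaw now -67.7 pos [0.5941 0.0113 0.1472] tilt -0.9998 f [-0.4  0.7 -2.5] w 39.9 t 48.88 q7 -1.43
```

View pics/s23c.png

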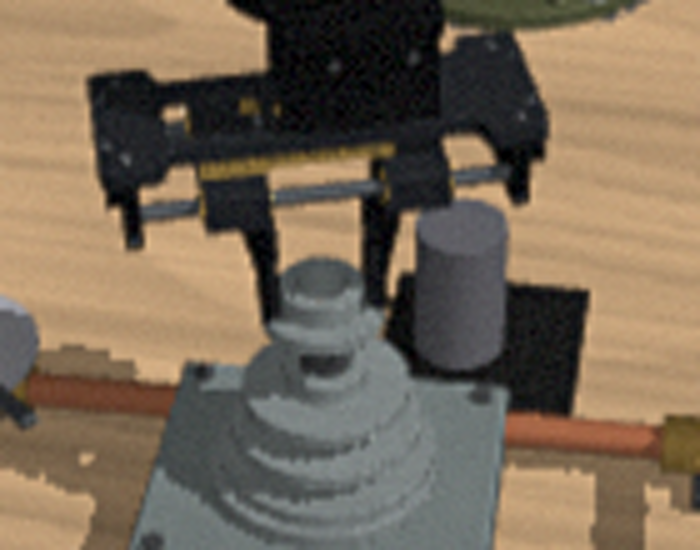

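Run:
```python
from meas import *
print(plane("scene",[(274.0,204.3)],.1568),plane("scene",[(274.0,205)],.1568))
s=cv2.imread("pics/s23.png");crop(s,255,190,45,50,13,'s23d')
```

```text
[[0.58783978 0.01079144 0.1568    ]] [[0.59036628 0.01140526 0.1568    ]]
```

View pics/s23d.png

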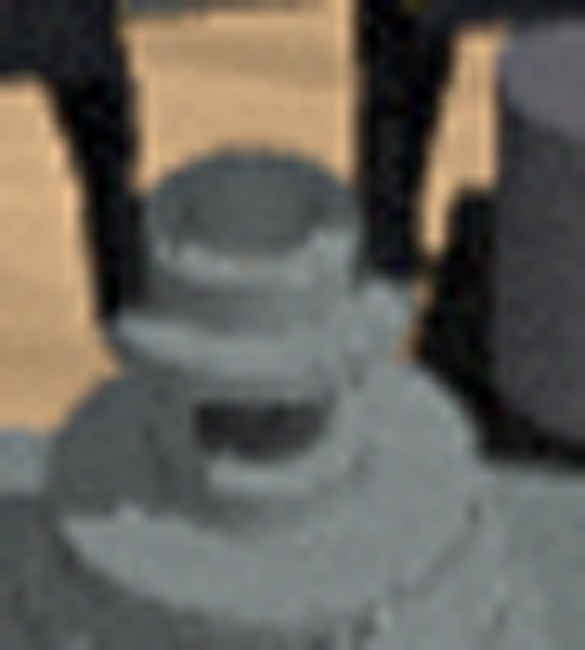

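```bash
python3 -m pendant '[{"travel":[0.006,0,0],"twist":0},{"travel":[0.012,0,0],"twist":0},{"travel":[0.018,0,0],"twist":0},{"travel":[0.023,0,0],"twist":0},{"travel":[0.0265,0,0],"twist":0},{"travel":[0.0265,0,0],"twist":0},{"travel":[0.0265,0,0],"twist":0}]'; python3 -c "
from h import *
go([0.5938,0.0112,0.12],-68)"
```

```text
time: 49.8
position: [0.5938, 0.0114, 0.121]
tool_rot: [0.916, 1.387, -0.926]
ft_force: [-0.4, -0.4, -1.7]
grip_width: 0.463
travel [0.001, -0.0, 0.0003] twist 0.004 yaw now -67.8 pos [0.5938 0.0114 0.121 ] tilt -0.9998 f [-0.4 -0.4 -1.7] w 40.3 t 49.8 q7 -1.44
```

```bash
python3 -m pendant '[{"travel":[0.001,0,0],"twist":0},{"travel":[0.0025,0,0],"twist":0},{"travel":[0.0025,0,0],"twist":0},{"travel":[0.0025,0,0],"twist":0}]'; python3 -m pendant '[{"travel":[0,0,0],"twist":0},{"travel":[0,0,0],"twist":0},{"travel":[0,0,0],"twist":0},{"travel":[0,0,0],"twist":0},{"travel":[0,0,0],"twist":0}]' 1; python3 -m pendant '[{"travel":[-0.02,0,0],"twist":0},{"travel":[-0.06,0,0],"twist":0},{"travel":[-0.1,0,0],"twist":0},{"travel":[-0.12,0,0],"twist":0},{"travel":[-0.12,0,0],"twist":0},{"travel":[-0.12,0,0],"twist":0}]'
python3 - <<'E'
from meas import *
t=grab('top','t24');s=grab('scene','s24');crop(s,225,190,100,90,7,'s24c')
go([0.552,-0.204,0.2],-85)
E
```

```text
time: 50.3
position: [0.5941, 0.0116, 0.1203]
tool_rot: [0.916, 1.386, -0.926]
ft_force: [-2.6, -0.6, 7.2]
grip_width: 0.459
time: 50.92
position: [0.5941, 0.0115, 0.1202]
tool_rot: [0.916, 1.386, -0.926]
ft_force: [-0.2, 0.3, -0.4]
grip_width: 0.938
time: 51.68
position: [0.5954, 0.0108, 0.2387]
tool_rot: [0.915, 1.388, -0.927]
ft_force: [-0.2, 0.2, -1.7]
grip_width: 1.0
travel [0.0383, -0.1208, 0.1829] twist 0.301 yaw now -67.8 pos [0.5953 0.0108 0.2384] tilt -0.9998 f [-0.2 -0.5  0.1] w 87.2 t 51.77 q7 -1.39
```

View pics/s24c.png

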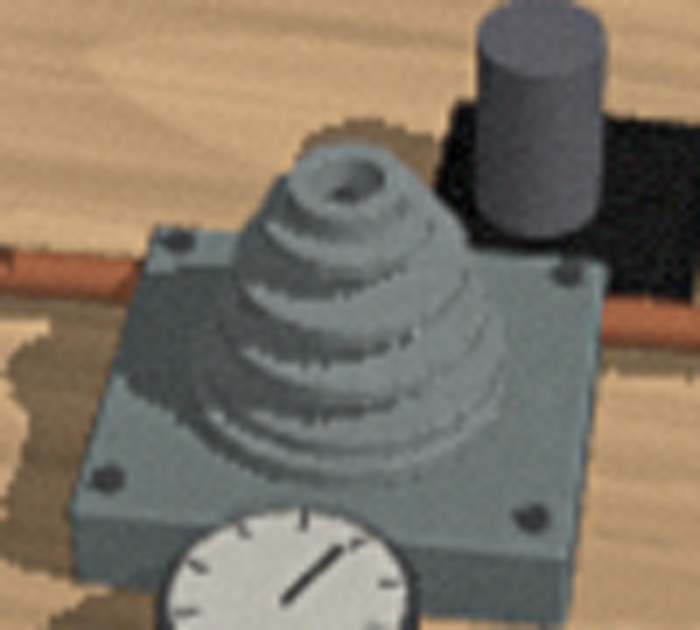

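View pics/t24.png

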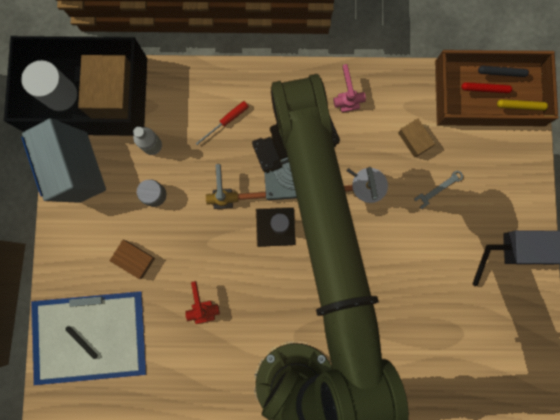

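Run:
```python
from meas import *
t=cv2.imread("pics/t24.png");crop(t,340,155,60,55,13,'t24c')
s=cv2.imread("pics/s24.png");crop(s,170,185,60,60,12,'s24d')
```

```text
(no output)
```

View pics/t24c.png

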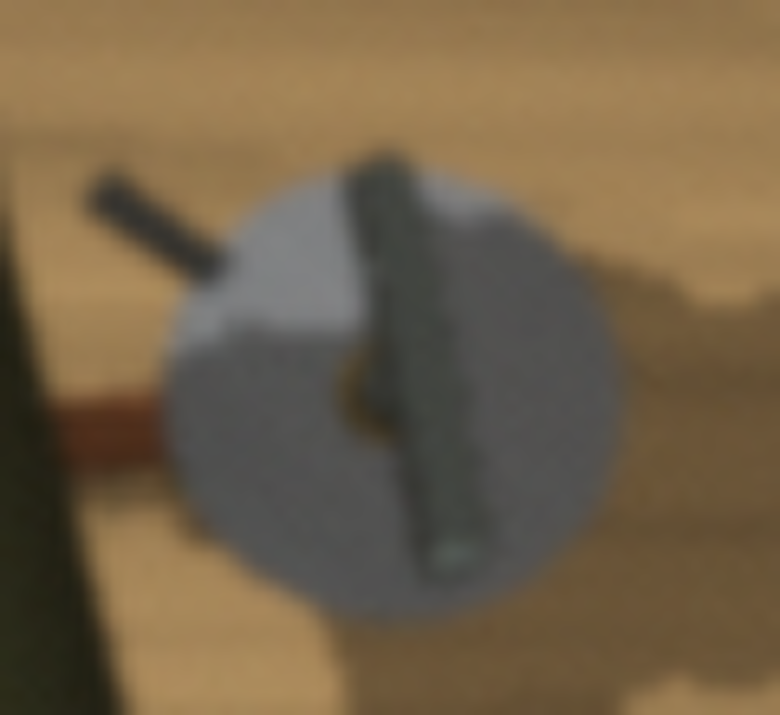

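View pics/s24d.png

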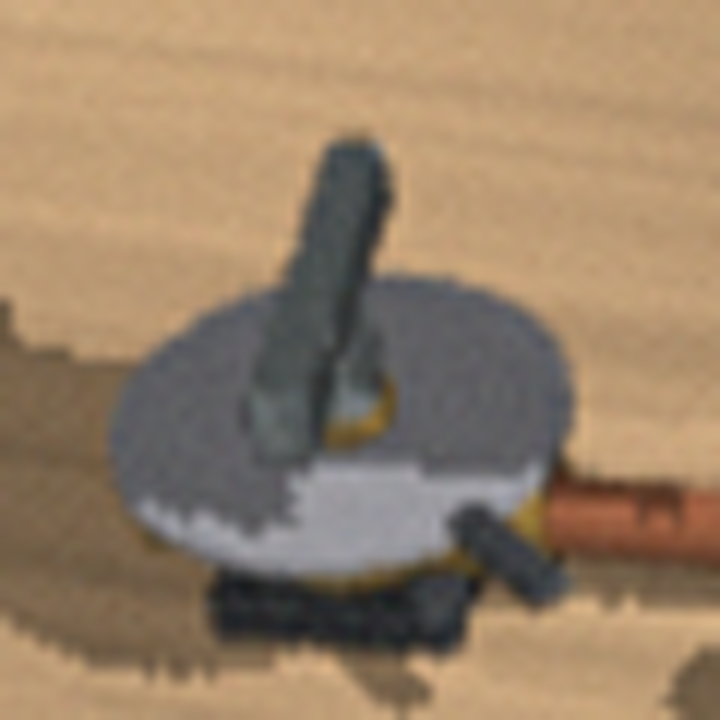

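Run:
```python
from meas import *
T=lambda p:(340+(p[0]+.5)/13-.5,155+(p[1]+.5)/13-.5)
S=lambda p:(170+(p[0]+.5)/12-.5,185+(p[1]+.5)/12-.5)
def ang(a): d=a[1]-a[0]; return np.degrees(np.arctan2(d[1],d[0])) 
c=plane("top",[T((391,391))],.046)[0]; print("disc c",c)
tab=plane("top",[T((213,258)),T((103,188))],.045); print("tab",tab, ang(tab), ang([c,tab[1]]),np.linalg.norm(tab-c,axis=1))
e=plane("top",[T((490,540)),T((410,170))],.088); print("Tright",ang(e),e)
e=plane("top",[T((425,575)),T((348,180))],.070); print("Tleft",ang(e),e)
ts=plane("scene",[S((470,515)),S((550,588))],.046); print("tab scene",ts,ang(ts))
print("disc scene",plane("scene",[S(((110+575)/2,(272+580)/2))],.046))
tt=plane("scene",[S((268,405)),S((345,145))],.088);print("T scene",tt,ang(tt))
for L in (0,1):pass
print(bar(cv2.imread("pics/t24.png"),"top",(344,164,357,178),.045,lambda b,g,r:(r<80)&(r-b<22)))
```

```text
disc c [ 0.55300024 -0.20342873  0.046     ]
tab [[ 0.58210774 -0.16526866  0.045     ]
 [ 0.59736041 -0.14147824  0.045     ]] 57.334986117954855 54.39512256108794 [0.04800456 0.07620163]
Tright 11.368554208040017 [[ 0.51411659 -0.21726356  0.088     ]
 [ 0.59301631 -0.20139964  0.088     ]]
Tleft 10.275436863424046 [[ 0.50924782 -0.20644018  0.07      ]
 [ 0.59446077 -0.1909921   0.07      ]]
tab scene [[ 0.57855987 -0.16443078  0.046     ]
 [ 0.59689336 -0.14002453  0.046     ]] 53.08685848528521
disc scene [[ 0.55673127 -0.20165295  0.046     ]]
T scene [[ 0.5994761  -0.19522706  0.088     ]
 [ 0.51291599 -0.2124515   0.088     ]] -168.74582167034987
(array([ 0.58735438, -0.15398498]), np.float64(54.44863386757918), array([ 0.57955063, -0.16490472]), array([ 0.59593825, -0.14197363]), np.int32(23))
```

```bash
python3 - <<'E'
from meas import *
go([0.5535,-0.2032,0.15],-79.1)
E
python3 -m pendant '[{"travel":[0,-0.03,0.046],"twist":0.1},{"travel":[0.0,-0.06,0.092],"twist":0.19},{"travel":[0.02,-0.09,0.138],"twist":0.19},{"travel":[0.05,-0.117,0.18],"twist":0.19},{"travel":[0.09,-0.117,0.18],"twist":0.19},{"travel":[0.09,-0.117,0.18],"twist":0.19},{"travel":[0.09,-0.117,0.18],"twist":0.19}]' 0
python3 - <<'E'
from meas import *
go([0.5535,-0.2032,0.072],-79.1)
E
```

```text
travel [0.0883, -0.1182, 0.1833] twist 0.198 yaw now -67.8 pos [0.5953 0.0108 0.2384] tilt -0.9998 f [-0.2 -0.5  0.1] w 87.2 t 51.77 q7 -1.39
time: 52.65
position: [0.5541, -0.1985, 0.1492]
tool_rot: [1.056, 1.316, -1.071]
ft_force: [0.9, -0.6, 0.0]
grip_width: 0.506
travel [0.0771, -0.0001, 0.0051] twist 0.01 yaw now -78.5 pos [ 0.5541 -0.1985  0.1492] tilt -0.9998 f [ 0.9 -0.6  0. ] w 44.1 t 52.65 q7 -1.22
```

```bash
python3 -m pendant '[{"travel":[0.02,0,0.005],"twist":0.01},{"travel":[0.045,0,0.005],"twist":0.01},{"travel":[0.065,0,0.005],"twist":0.01},{"travel":[0.076,0,0.005],"twist":0.01},{"travel":[0.076,0,0.005],"twist":0.01},{"travel":[0.076,0,0.005],"twist":0.01}]'
python3 - <<'E'
from meas import *
go([0.5535,-0.2032,0.072],-79.1)
crop(grab('scene','s25'),150,130,110,110,6,'s25c')
E
```

```text
time: 53.4
position: [0.5543, -0.2032, 0.0739]
tool_rot: [1.063, 1.311, -1.078]
ft_force: [-0.0, -0.1, -0.2]
grip_width: 0.5
travel [0.0019, -0.0007, -0.0001] twist 0.0 yaw now -79.1 pos [ 0.5543 -0.2032  0.0739] tilt -0.9998 f [-0.  -0.1 -0.2] w 43.5 t 53.4 q7 -1.26
```

View pics/s25c.png

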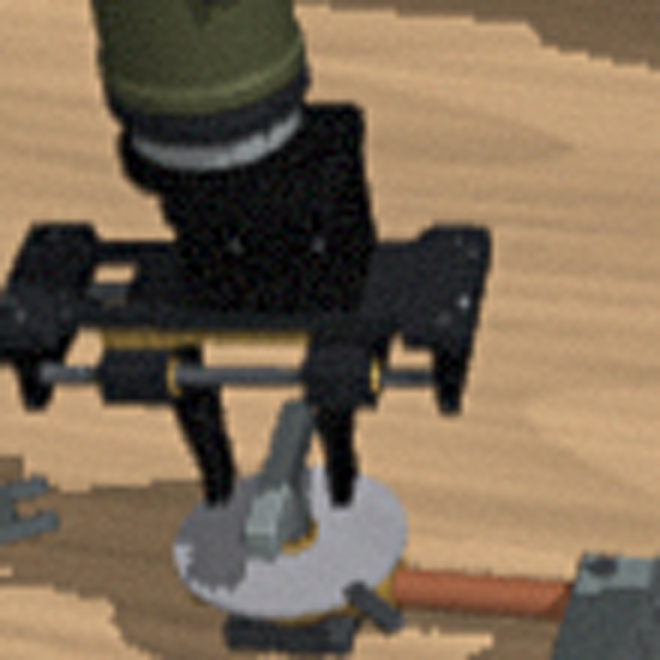

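```bash
python3 -m pendant '[{"travel":[0.001,-0.0005,0],"twist":0},{"travel":[0.001,-0.0005,0],"twist":0},{"travel":[0.001,-0.0005,0],"twist":0},{"travel":[0.001,-0.0005,0],"twist":0},{"travel":[0.001,-0.0005,0],"twist":0},{"travel":[0.001,-0.0005,0],"twist":0}]' -1 40
python3 - <<'E'
from meas import *
go([0.5535,-0.2032,0.072],-35.1)
E
```

```text
time: 54.2
position: [0.554, -0.2043, 0.0732]
tool_rot: [1.063, 1.309, -1.078]
ft_force: [1.6, -3.2, -1.1]
grip_width: 0.157
travel [0.0012, -0.0003, -0.0012] twist -0.769 yaw now -79.1 pos [ 0.554  -0.2043  0.0732] tilt -0.9998 f [ 1.6 -3.2 -1.1] w 13.7 t 54.2 q7 -1.26
```

```bash
python3 -m pendant '[{"travel":[0,0,0],"twist":-0.1},{"travel":[0,0,0],"twist":-0.2},{"travel":[0,0,0],"twist":-0.3},{"travel":[0,0,0],"twist":-0.4},{"travel":[0,0,0],"twist":-0.5},{"travel":[0,0,0],"twist":-0.6},{"travel":[0,0,0],"twist":-0.7},{"travel":[0,0,0],"twist":-0.77},{"travel":[0,0,0],"twist":-0.77},{"travel":[0,0,0],"twist":-0.77}]'
python3 - <<'E'
from meas import *
go([0.5535,-0.2032,0.072],-35.1)
E
```

```text
time: 55.45
position: [0.5531, -0.2027, 0.0731]
tool_rot: [0.479, 1.538, -0.481]
ft_force: [-4.7, 3.3, 5.0]
grip_width: 0.157
travel [0.0011, -0.0001, 0.0006] twist 0.001 yaw now -35.0 pos [ 0.5531 -0.2027  0.0731] tilt -0.9998 f [-4.7  3.3  5. ] w 13.6 t 55.45 q7 -0.54
```

Turned. Release, lift, and look.

```bash
python3 -m pendant '[{"travel":[0,0,0],"twist":0},{"travel":[0,0,0],"twist":0},{"travel":[0,0,0],"twist":0},{"travel":[-0.03,0,0],"twist":0},{"travel":[-0.08,0,0],"twist":0},{"travel":[-0.13,0,0],"twist":0},{"travel":[-0.17,0,0.04],"twist":0},{"travel":[-0.17,-0.03,0.09],"twist":0},{"travel":[-0.17,-0.06,0.14],"twist":0},{"travel":[-0.17,-0.06,0.17],"twist":0}]' 0; python3 -m pendant '[{"travel":[0,0,0.04],"twist":0},{"travel":[0,0,0.08],"twist":0},{"travel":[0,0,0.08],"twist":0},{"travel":[0,0,0.08],"twist":0}]'
python3 - <<'E'
from meas import *
t=grab('top','t26');s=grab('scene','s26');crop(t,340,155,60,55,13,'t26c');crop(s,170,185,60,60,12,'s26c')
go([0.5535,-0.2032,0.072],-35.1)
E
```

```text
time: 56.7
position: [0.6603, -0.3566, 0.239]
tool_rot: [0.483, 1.538, -0.49]
ft_force: [0.8, 0.9, 0.4]
grip_width: 0.498
time: 57.2
position: [0.7254, -0.4022, 0.237]
tool_rot: [0.483, 1.539, -0.488]
ft_force: [0.2, 0.2, 0.1]
grip_width: 0.498
travel [0.1708, 0.0647, -0.2522] twist -0.006 yaw now -35.4 pos [ 0.7251 -0.4024  0.2389] tilt -0.9998 f [0.5 0.5 0.4] w 43.4 t 57.3 q7 -0.31
```

View pics/t26c.png

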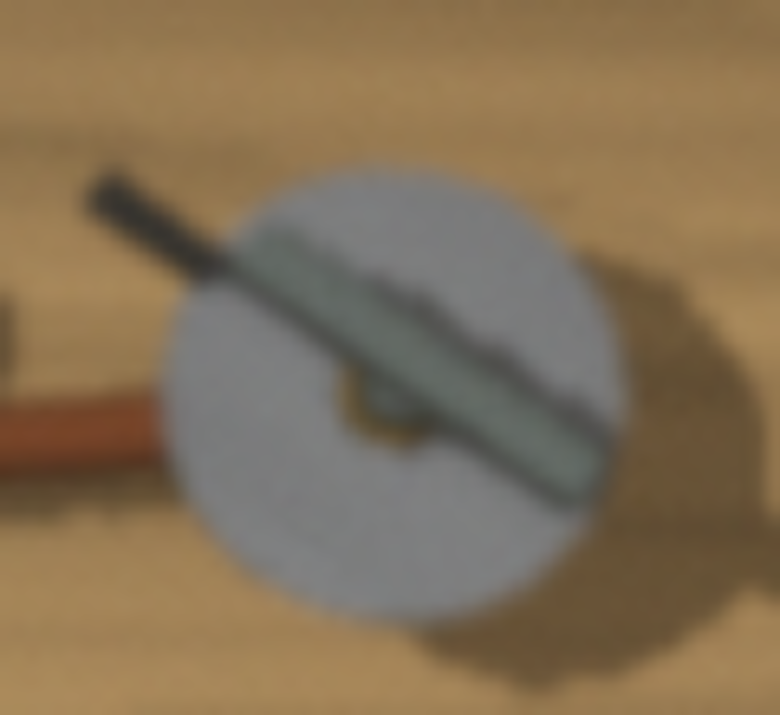

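View pics/s26c.png

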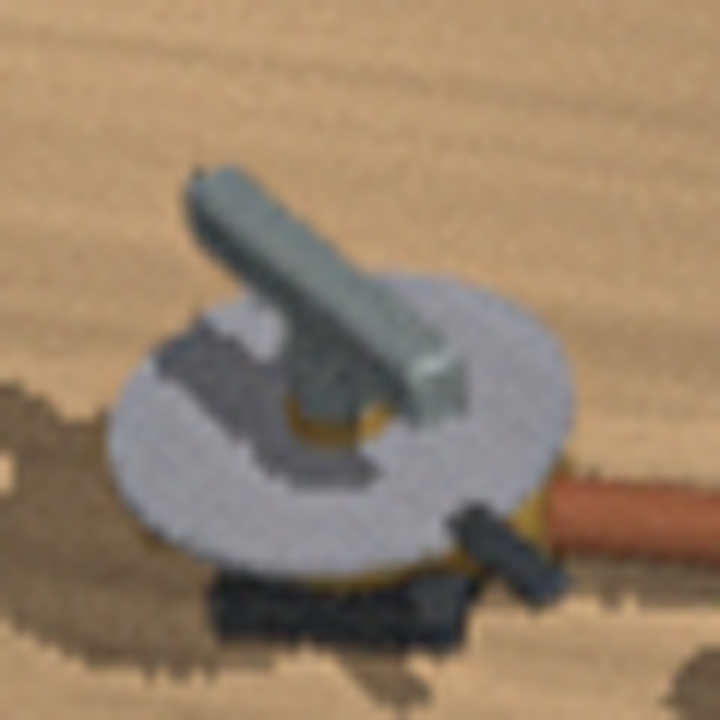

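View pics/t26.png

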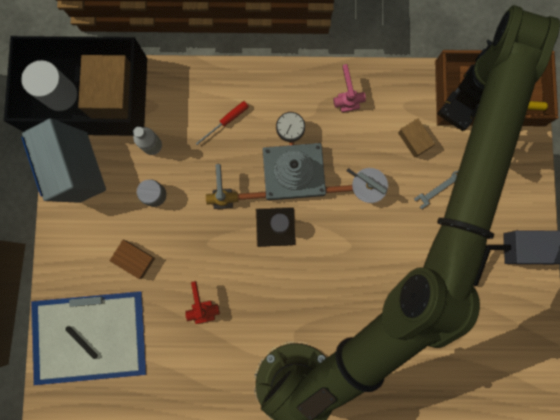

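View pics/s26.png

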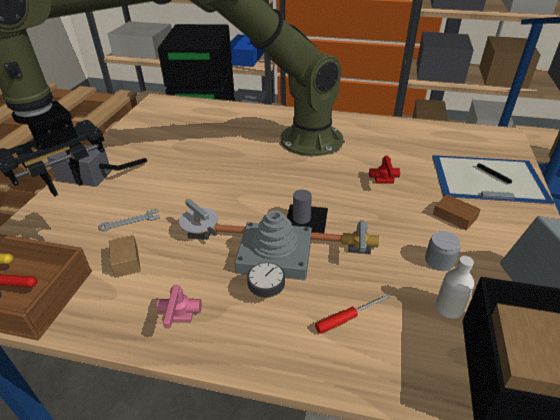

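Run:
```python
from meas import *
T=lambda p:(340+(p[0]+.5)/13-.5,155+(p[1]+.5)/13-.5)
S=lambda p:(170+(p[0]+.5)/12-.5,185+(p[1]+.5)/12-.5)
def ang(n,a,z): 
    a=plane(n,a,z);d=a[1]-a[0]; return round(np.degrees(np.arctan2(d[1],d[0]))%180,1)
print("T top",ang("top",[T((275,225)),T((612,435))],.088),ang("top",[T((240,255)),T((568,490))],.088))
print("tab top edges",ang("top",[T((125,172)),T((232,250))],.045),ang("top",[T((85,205)),T((200,280))],.045))
print("T scene",ang("scene",[S((238,170)),S((465,352))],.088),ang("scene",[S((190,195)),S((405,378))],.088))
print("tab scene edges",ang("scene",[S((487,500)),S((570,575))],.047),ang("scene",[S((455,525)),S((540,603))],.047))
t=cv2.imread("pics/t26.png")
print(bar(t,"top",(350,165,392,200),.088,lambda b,g,r:(g-r>4)&(g-b>1)))
print(bar(t,"top",(344,164,357,178),.045,lambda b,g,r:(r<80)&(r-b<22)))
print('lever',bar(t,"top",(205,155,240,200),.08,lambda b,g,r:(b-r>-8)&(b>75)))
c=plane("top",[(279.5,223)],.084);print("cap",c)
```

```text
T top 57.9 54.1
tab top edges 53.6 56.7
T scene 55.3 54.3
tab scene edges 53.2 53.1
(array([ 0.55139239, -0.20355448]), np.float64(54.6753304120213), array([ 0.52749513, -0.23727499]), array([ 0.57598154, -0.16885766]), np.int32(120))
(array([ 0.5874179 , -0.15411345]), np.float64(54.60663220440135), array([ 0.57968211, -0.16500143]), array([ 0.59600512, -0.1420271 ]), np.int32(24))
lever (array([0.54833253, 0.21720145]), np.float64(3.6283609207584986), array([0.50607571, 0.21452188]), array([0.59827267, 0.22036824]), np.int32(113))
cap [[0.43833492 0.04849439 0.084     ]]
```

```bash
python3 -c "
from bench import ctrl
s=ctrl.get_state(); print(s['time'],abs(s['qd']).max()); print(ctrl.close_job())"
```

```text
57.3 0.013602346047311177
the job is handed in; nothing more can be done
None
```

The dead-weight tester is set up as asked, and I handed the job in at 57.3 s of robot time. No verdict was reported back.

I shut the vent lever and stood the cap open end down on the mat. I then threaded the four weights that were present (104, 92, 80 and 58; the 68 was absent) down the post. Last, I turned the T-handle about 44° to the tab. The 92 weight had been knocked about 3 cm aside during the run, so I measured it again before gripping it.

Last checks:
- **Vent lever:** it looks shut in both views. One picture fit put it at 3.6° against about 5° for the tester's axis, so the two differ by about 0.02 rad.
- **T-handle:** the fitted bar angle is 54.7° and the tab 54.6°. Hand-picked edges scattered by 2–3° (54–58° for the bar, 53–57° for the tab), which is still within the limit.
- **Weights:** the gripper felt the support at tool heights of 0.060, 0.080, 0.100 and 0.120 m, the home heights for the four. The picture shows a level stack, widest at the bottom.
- **Cap:** upright, about 4 mm and 11 mm from the mat's centre.
- **Bystanders and arm:** nothing on the bench looked disturbed, and the arm was clear with no contact force.

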